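# Lay a culture flask down on the imager

## Robot

A 7-joint arm with a two-finger parallel gripper is mounted at the origin on the work surface. World frame = base frame: x ahead of the robot, y to its left, z up, the work surface at z = 0. Lengths are in m, angles in rad, forces in N, time in s.
With the tool pointing down it reaches from about 0.4 to 0.875 m from the base axis. Payload 19.3 kg.
Tool frame: the origin (TCP) lies on the centre line of the jaws, within the pads' length; the fingertips stand 19 mm ahead of it and the grasp point (between the pads) is the TCP (bot.nose_length is the distance from the TCP to the fingertips, in m); y points along the fingers, z is the direction in which the jaws open and shut, and the axes are right-handed (so a half turn about y gives the same grasp; the last joint's range is limited). The gripper opens to 85 mm and grips with 20 to 120 N. Pads are 22 mm wide; open, the fingers measure 114 mm over their backs; the gripper's body (76 mm by 85 mm) begins 54 mm behind the grasp point. The pads swing forward as they close: fully open they stand 13 mm farther back than shut.
Start: joints at [-1.285, 0.521, -0.036, 1.599, 0.021, 1.021, -0.113], TCP at [0.218, 0.586, 0.25] pointing down, gripper open.
Joint ranges: [-2.91, 2.91], [-0.3, 2.13], [-1.5, 1.42], [0.17, 2.43], [-1.26, 4.41], [0.16, 1.93], [-2.52, 2.52]. Speed limits (rad/s): [1.89, 1.89, 2.39, 2.39, 3.01, 3.01, 3.01].

## Interface

Orientations are given as [roll, pitch, yaw] about the fixed x, y, z axes, in that order (R = Rz(yaw) Ry(pitch) Rx(roll)).
In Python, from workcell import observe, cams, workorder, bot gives the robot as it stands. The module is installed in compiled form; this text tells all that it offers.
- The arm moves only by the tool apply_moves, never from a script. Its arguments are lists of equal length, an entry for each row: "jaw": the opening, from -1 (shut) to 1 (fully open), so that 0 is half open; "translation": the shift along the world's x, y, z in m, a list of three; "angular": the turn, a rotation vector about the world's x, y, z in degrees, a list of three. In form: {"jaw": [jaw, ...], "translation": [[x, y, z], ...], "angular": [[ax, ay, az], ...]}. A call has 1 to 5 rows; each row is the pose to reach, as a shift and turn from the pose commanded when the call began; what a row does not reach only later rows make up. A row lasts 1/10 s, in which the tool goes at most 50 mm and 8.59 degrees, less where a joint would pass 70% of its speed; a pose out of reach is approached as far as the arm can. A call with a gripper value outside its range is refused whole. The fingers move at their own pace and stop on an object; "newtons" is the grip in N (left out, the last holds). Time passes only in rows, so rows that repeat a pose let the fingers close. It gives the time, the measured TCP pose, the force and the opening at its end, in the units of the state.
- observe(): the state, without advancing time (a new reading comes with each control period).
- cams.grab_frame(name): name is "scene" or "top" or "wrist"; returns a dict with "pixels" (480x640x3 uint8, red, green, blue), "mtx" (3x3 intrinsics, pixels), "distortion" ([k1, k2, p1, p2, k3] as OpenCV has them; the pictures are not rectified), "R" (3x3) and "t" (3): a world point X has camera coordinates R X + t. Camera axes: x right, y down, z forward; pixel columns grow to the right and rows downward; lengths in m; the calibration is good to about 2 mm. A picture is of the moment at which its call begins. There is no depth.
- workorder.job_done(): hands the job in, once; it reports no verdict.
The state is a dict: "clock": time; "qpos": joint angles; "qd": joint speeds; "joint_efforts": joint torques, N m; "position": TCP position; "tool_rot": TCP orientation; "force": force on the tool from outside, world axes, zero at the start; "moment": the same for the moment, N m; "grip_width": finger opening in m.
Only numpy, scipy, OpenCV 4.12 (cv2) and the standard library are available. Lean on these libraries where they do the work, as an engineer would, in place of code of your own. Each camera call takes 0.05 s, during which the arm holds its last target. There are 200 camera calls.

## Task

Lay the standing culture flask on its broad side on the imager: tip it over towards the stage's front edge, guiding it all the way down with the fingers so that it lands gently and never drops, then push it back flat along the stage until its foot sits square against the rear rail. Use only light touches: do not squeeze the flask or lift it off the stage, and leave the rack, the bottle and the vial alone.

Things in the scene. Friction and masses are not known exactly. Their poses are not given: they have to be found in the camera images.
- flask: clear flat culture flask, 60 to 130 g, standing on the imager's stage: 85 mm wide (y), 36 mm deep (x), 92 mm tall, then shoulders sloping to 34 mm wide at 118 mm, a neck, and a blue cap on top. Centre of mass 65 mm up. Origin: centre of its underside; z through the cap; +x faces the rail within 4 degrees. Laid as asked, x points up, z from rail to front edge, and the origin is 18 mm above the stage
- heel (a point): middle of the flask's bottom edge on the front-edge side, 18 mm to -x of its origin: the edge over which it tips. It stays at stage height, standing or lying
- cap_top (a point): centre of the flat top of the flask's cap, 148 mm along the flask's z from its origin. The cap is 33 mm in diameter and 24 mm tall, so it spans 124 to 148 mm
- imager: the flask imager: a white box fixed on the bench, 190 mm (x) by 170 mm (y), 80 mm high. Its flat top is the stage, with a dark window flush in it. Origin: centre of its underside; +x points from the front edge (at x = -95 mm, the side nearer the robot) to the rear rail
- rail_face (a point): bottom middle of the rail's front face, at stage height; axes as the imager's. The rail is the stop: a bar 14 mm high, 130 mm long (y), across the stage 150 mm behind its front edge. The standing flask's back is 7 to 15 mm from it. Once tipped, the foot is about 45 mm from the rail and the cap hangs some 45 mm out over the front edge, 80 mm above the bench
- tube_rack: bystander: green tube rack, 190 by 88 mm, 40 mm high, with five capped vials up to 68 mm; origin at the centre of its underside; loose on the bench beside the imager
- bottle: bystander: bottle with a blue cap, 68 mm diameter, 150 mm tall; origin at the centre of its underside; loose on the bench beside the imager
- vial: bystander: small capped vial standing alone, 19 mm diameter, 46 mm tall; origin at the centre of its underside; loose on the bench near the imager's front corner
Things that resemble listed ones, but are neither listed nor needed, are in the scene too. There is more than one size of the flask; the job needs the largest.

How it is judged:
By the outcome, as a careful person would: the job done as asked, in the order asked, and still so for the second after the job is handed in, with the robot touching nothing.
It also fails if it takes over 72 s, if anything falls off the work surface, if the arm or the gripper's body presses on something with over 40 N, if the wrist force passes 120 N, or if a joint passes its speed limit or range.

## Working session

There is one attempt and no reset: what is moved stays moved. The work goes in short steps, Python scripts to look and compute and a tool call to move; the robot and the scene stay as the last step left them, time stands still between calls to the robot, and variables do not carry over. Pictures are saved under pics/ and viewed, about 8 in all and at most 12, crops included, and the job is handed in when it is done.

Besides the shell and the picture viewer there is one more tool, called in YAML: its name, and indented under it one key for each argument. apply_moves: Moves the arm, as the interface text tells. Its arguments: {"type":"object","properties":{"jaw":{"type":"array"},"translation":{"type":"array"},"angular":{"type":"array"},"newtons":{"type":"number"}},"required":["jaw","translation","angular"]}

```bash
ls; mkdir -p pics; cat > h.py <<'E'
import numpy as np, cv2
from workcell import observe, cams, workorder, bot
def grab(n,f=None):
    d=cams.grab_frame(n)
    if f: cv2.imwrite('pics/'+f,cv2.cvtColor(d['pixels'],cv2.COLOR_RGB2BGR))
    return d
def ray(d,uv,z):
    R=np.array(d['R']);t=np.array(d['t'])
    p=cv2.undistortPoints(np.array(uv,float).reshape(-1,1,2),np.array(d['mtx']),np.array(d['distortion'])).reshape(-1,2)
    c=-R.T@t; v=np.c_[p,np.ones(len(p))]@R
    return c+v*((z-c[2])/v[:,2])[:,None]
def proj(d,X):
    return cv2.projectPoints(np.array(X,float).reshape(-1,1,3),cv2.Rodrigues(np.array(d['R']))[0],np.array(d['t'],float),np.array(d['mtx']),np.array(d['distortion']))[0].reshape(-1,2)
E
python3 - <<'E'
from h import *
print(observe(), bot.nose_length)
for n in('scene','top'):
    d=grab(n,n+'0.png'); R=np.array(d['R']);print(n,-R.T@d['t'],R[2])
E
```

```text
pics
{'clock': 0.0, 'qpos': array([-1.28518174,  0.52204784, -0.03632572,  1.60001226,  0.02123783,
        1.02106421, -0.11281722]), 'qd': array([-0.00021663, -0.00192887, -0.00051601, -0.00103775,  0.00039212,
       -0.00098463, -0.00024121]), 'joint_efforts': array([ 4.46659942e-05, -9.27099895e+01,  1.97887927e+00, -3.69965744e+01,
        1.77231448e-02,  7.47269980e-03, -4.75821622e-06]), 'position': array([0.21765567, 0.58554389, 0.24970313]), 'tool_rot': array([-1.57193648e+00, -1.13671929e-04, -3.55823303e-01]), 'force': array([-0.13835045,  0.1446555 , -0.62695672]), 'moment': array([-0.00614925, -0.00784637,  0.03871473]), 'grip_width': 0.08530952440603935} 0.019
scene [ 0.94811433 -0.37622476  0.8308503 ] [-0.36132471  0.48333713 -0.79738929]
top [0.5630036  0.06657634 0.94297981] [ 0.06981975 -0.00206415 -0.99755749]
```

View pics/scene0.png

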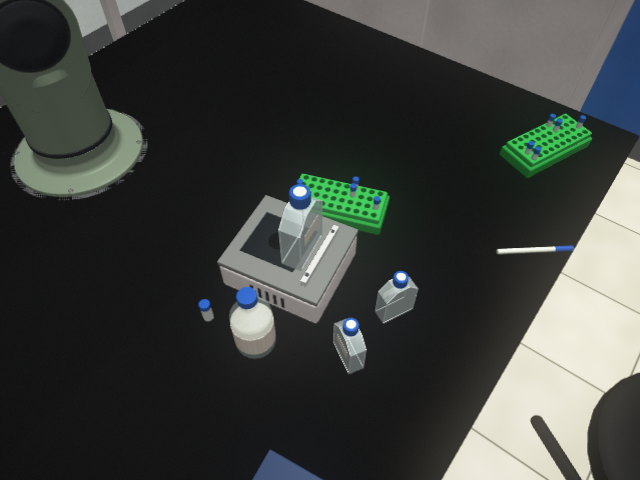

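View pics/top0.png

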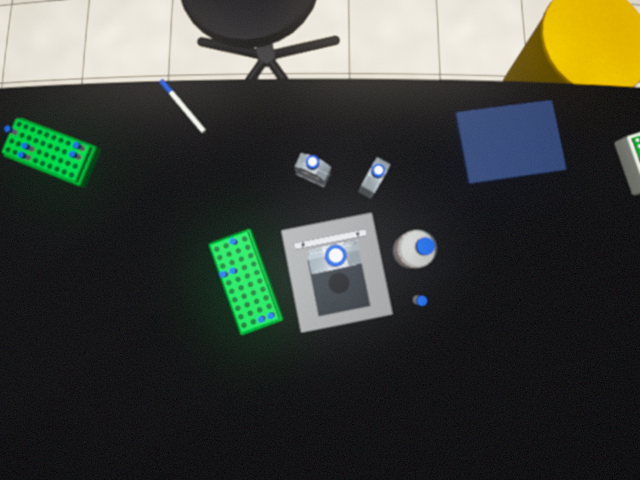

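The scene view shows the imager at about (290,255), with the flask's cap at (300,190), the bottle at (252,322) and the vial at (206,310). The top view shows the stage corners at about (282,230), (374,213), (393,314) and (301,332). In the same view the rail runs from (295,247) to (366,232) and the cap is at (336,256).

```bash
python3 - <<'E'
from h import *
np.set_printoptions(precision=4,suppress=True)
T=grab('top');S=grab('scene')
p=T['pixels'];hsv=cv2.cvtColor(p,cv2.COLOR_RGB2HSV)
m=((hsv[...,1]<60)&(hsv[...,2]>80)).astype(np.uint8); m[:205]=0;m[340:]=0;m[:,:275]=0;m[:,394:]=0
c=max(cv2.findContours(m,cv2.RETR_EXTERNAL,cv2.CHAIN_APPROX_NONE)[0],key=cv2.contourArea)
box=cv2.boxPoints(cv2.minAreaRect(c)); q=cv2.approxPolyDP(cv2.convexHull(c),6,True).reshape(-1,2)
print(q)
X=ray(T,box,0.08);print('stage',X,[np.linalg.norm(X[i]-X[i-1]) for i in range(4)],X.mean(0))
# rail
g=((p.min(2)>200)).astype(np.uint8);g[:225]=0;g[252:]=0;g[:,:290]=0;g[:,372:]=0
n,l,st,ce=cv2.connectedComponentsWithStats(g);print(st,ce)
ys,xs=np.nonzero(g);r=cv2.minAreaRect(np.c_[xs,ys].astype(np.float32));print(r)
X=ray(T,cv2.boxPoints(r),0.094);print('rail top',X)
def blue(d,x0,x1,y0,y1):
    h=cv2.cvtColor(d['pixels'],cv2.COLOR_RGB2HSV)
    b=((abs(h[...,0].astype(int)-112)<12)&(h[...,1]>130)&(h[...,2]>80)).astype(np.uint8)
    k=np.zeros_like(b);k[y0:y1,x0:x1]=b[y0:y1,x0:x1]
    c=max(cv2.findContours(k,cv2.RETR_EXTERNAL,cv2.CHAIN_APPROX_NONE)[0],key=cv2.contourArea)
    return c
for nm,d,a in(('T',T,(315,357,235,275)),('S',S,(280,320,175,215))):
    c=blue(d,*a);print(nm,cv2.boundingRect(c),cv2.fitEllipse(c),cv2.minEnclosingCircle(c)); print(ray(d,[cv2.minEnclosingCircle(c)[0]],0.228))
# white disc
for nm,d,a in(('T',T,(325,347,245,267)),('S',S,(288,312,178,202))):
    w=(d['pixels'].min(2)>190).astype(np.uint8);k=np.zeros_like(w);k[a[2]:a[3],a[0]:a[1]]=w[a[2]:a[3],a[0]:a[1]]
    n,l,st,ce=cv2.connectedComponentsWithStats(k);i=1+st[1:,4].argmax();print('disc',st[i],ce[i],ray(d,[ce[i]],0.228))
for nm,a,z in(('bottle',(405,440,230,262),.15),('vial',(410,432,290,310),.046)):
    c=blue(T,*a);print(nm,ray(T,[cv2.minEnclosingCircle(c)[0]],z))
a=cv2.resize(p[205:340,270:440],None,fx=4.5,fy=4.5,interpolation=cv2.INTER_CUBIC)
cv2.imwrite('pics/topc.png',a[...,::-1])
a=cv2.resize(S['pixels'][170:330,190:400],None,fx=3.7,fy=3.7,interpolation=cv2.INTER_CUBIC)
cv2.imwrite('pics/scc.png',a[...,::-1])
E
```

```text
[[371 212]
 [392 313]
 [301 332]
 [281 230]]
stage [[ 0.6498  0.1359  0.08  ]
 [ 0.6838 -0.0343  0.08  ]
 [ 0.495  -0.0702  0.08  ]
 [ 0.4622  0.0981  0.08  ]] [np.float64(0.19138179923781523), np.float64(0.17354297445487255), np.float64(0.19218569825250098), np.float64(0.17145829390346454)] [0.5727 0.0324 0.08  ]
[[     0      0    640    480 306758]
 [   359    230      7      6     34]
 [   304    232     52     15    286]
 [   294    242      8      6     35]
 [   338    242     12      6     28]
 [   319    245     10      7     34]
 [   331    249     10      3     25]] [[319.4843 239.4987]
 [362.0882 232.2941]
 [329.7028 238.6608]
 [297.5143 244.8857]
 [343.5714 244.6429]
 [323.7353 248.2353]
 [335.32   250.16  ]]
((330.61334228515625, 244.2522430419922), (16.816938400268555, 72.55668640136719), 79.04593658447266)
rail top [[ 0.6243  0.1094  0.094 ]
 [ 0.6489 -0.0186  0.094 ]
 [ 0.6191 -0.0241  0.094 ]
 [ 0.5946  0.1036  0.094 ]]
T (326, 245, 20, 21) ((335.37158203125, 255.18289184570312), (19.319202423095703, 19.848125457763672), 28.204710006713867) ((335.246826171875, 255.1835479736328), 10.259699821472168)
[[0.5959 0.0395 0.228 ]]
S (289, 179, 22, 30) ((299.4384765625, 194.90931701660156), (20.779661178588867, 28.521936416625977), 174.36949157714844) ((300.0, 193.62069702148438), 14.925393104553223)
[[0.5998 0.0367 0.228 ]]
disc [329 249  14  13 145] [335.2483 254.9586] [[0.5962 0.0395 0.228 ]]
disc [293 187  14   9  99] [299.3333 190.9596] [[0.5956 0.0403 0.228 ]]
bottle [[ 0.6152 -0.115   0.15  ]]
vial [[ 0.5184 -0.1302  0.046 ]]
```

View pics/topc.png

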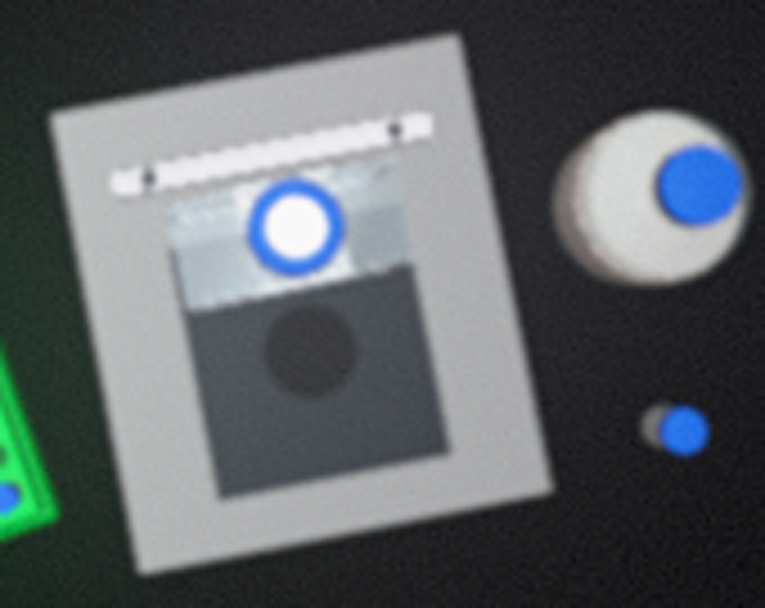

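View pics/scc.png

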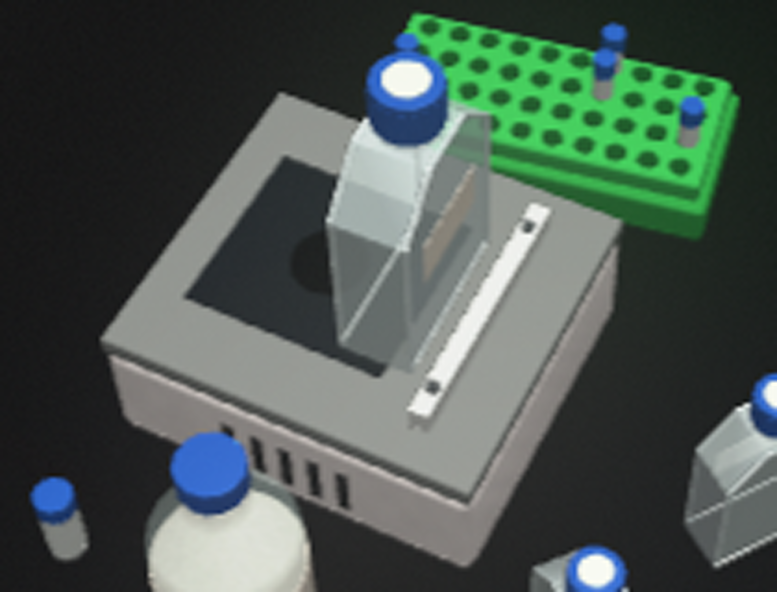

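The crops show the cap disc at the same world point from both views (0.596, 0.040, 0.228). That puts the flask's back about 12.7 mm from the rail, with imager yaw about 11.0° and the flask square to it. Next I move over towards the stage, logging joint angles so I can identify the arm's kinematics.

apply_moves:
  jaw: [1,1,1,1,1]
  translation:
    - [0.015,-0.04,0.025]
    - [0.03,-0.08,0.05]
    - [0.045,-0.12,0.075]
    - [0.06,-0.16,0.1]
    - [0.075,-0.2,0.12]
  angular:
    - [0,0,-5]
    - [0,0,-10]
    - [0,0,-15]
    - [0,0,-20]
    - [0,0,-25]

```text
clock: 0.7
position: [0.2931, 0.3842, 0.3715]
tool_rot: [-1.57, 0.001, -0.796]
force: [1.4, 0.3, 1.4]
grip_width: 0.0851
```

```bash
cat >> h.py <<'E'
import json
def log():
    s=observe(); open('log.jsonl','a').write(json.dumps([list(s['qpos']),list(s['position']),list(s['tool_rot'])])+'\n')
    print('t',s['clock'],'q',np.round(s['qpos'],3),'p',np.round(s['position'],4),'r',np.round(np.degrees(s['tool_rot']),2),'F',np.round(s['force'],2),'w',round(s['grip_width'],4))
E
python3 -c "
from h import *
log()
open('log.jsonl','a').write(json.dumps([[-1.28518174,0.52204784,-0.03632572,1.60001226,0.02123783,1.02106421,-0.11281722],[0.21765567,0.58554389,0.24970313],[-1.57193648,-1.13671929e-04,-.355823303]])+'\n')"
```

```text
t 0.7 q [-1.133  0.171  0.107  1.797 -0.02   1.173 -0.245] p [0.2931 0.3842 0.3715] r [-8.996e+01  3.000e-02 -4.559e+01] F [1.36 0.35 1.41] w 0.0851
```

apply_moves:
  jaw: [0.5,0.5,0.5,0.5,0.5]
  translation:
    - [0.015,-0.04,0.01]
    - [0.03,-0.08,0.02]
    - [0.045,-0.12,0.03]
    - [0.06,-0.16,0.04]
    - [0.075,-0.2,0.05]
  angular:
    - [0,-4,-5]
    - [0,-8,-10]
    - [0,-12,-15]
    - [0,-16,-20]
    - [0,-20,-25]

```text
clock: 1.2
position: [0.3681, 0.1841, 0.4208]
tool_rot: [-1.271, -0.181, -1.264]
force: [1.9, 0.2, 0.6]
grip_width: 0.0641
```

```bash
python3 -c "
from h import *
log()"
```

```text
t 1.2 q [-1.062 -0.143  0.193  2.032  0.376  1.111 -0.68 ] p [0.3681 0.1841 0.4208] r [-72.8  -10.37 -72.43] F [1.87 0.15 0.59] w 0.0641
```

```bash
cat > kin.py <<'E'
import numpy as np, itertools, json
from scipy.spatial.transform import Rotation as Ro
from scipy.optimize import least_squares
def fk(p,sg,q):
    # p: base yaw, zs, a, b, c, elbow off x, wrist off x, tool yaw, j offsets
    R=Ro.from_euler('z',p[0]); x=np.array([0,0,p[1]]); L=[]
    Rz=lambda a:Ro.from_euler('z',a); Ry=lambda a:Ro.from_euler('y',a)
    R=R*Rz(sg[0]*q[0])*Ry(sg[1]*q[1]); L.append(x)
    R=R*Rz(sg[2]*q[2]); x=x+R.apply([p[5],0,p[2]]); L.append(x)
    R=R*Ry(sg[3]*q[3])*Rz(sg[4]*q[4]); x=x+R.apply([p[6],0,p[3]]); L.append(x)
    R=R*Ry(sg[5]*q[5])*Rz(sg[6]*q[6]+p[7]); x=x+R.apply([0,0,p[4]]); 
    return x,R,L   # R z = approach, R x = jaw?
# tool: approach = y_tool, jaw = z_tool ; map M: tool axes in flange axes
M=Ro.from_matrix(np.array([[0,0,1],[1,0,0],[0,1,0]]).astype(float)) # cols: tool x->fl y, tool y->fl z, tool z->fl x
def res(p,sg,D):
    r=[]
    for q,x,e in D:
        X,R,_=fk(p,sg,q); E=Ro.from_euler('xyz',e)
        r+=list(X-x)+list(0.5*((R*M).inv()*E).as_rotvec())
    return np.array(r)
if __name__=='__main__':
    D=[json.loads(l) for l in open('log.jsonl')]; best=[]
    for s in itertools.product([1,-1],repeat=4):
        sg=(s[0],1,s[1],1,s[2],1,s[3])
        for ty in(0,1.57,3.14,-1.57):
            o=least_squares(res,[-.1,.35,.42,.4,.3,0,0,ty],args=(sg,D)); best.append((o.cost,sg,o.x))
    best.sort(key=lambda b:b[0]); 
    for b in best[:3]: print(b[0],b[1],np.round(b[2],4))
    json.dump([list(best[0][2]),best[0][1]],open('kin.json','w'))
E
python3 kin.py; python3 -c "
from h import *
S=grab('scene');print(ray(S,[(76,150)],0.1))"
```

```text
0.00021348063061945547 (-1, 1, -1, 1, -1, 1, -1) [-0.1007  0.3994  0.5208  0.4395  0.3786 -0.0123 -0.0033 -3.2402]
0.00021348063061945628 (-1, 1, -1, 1, -1, 1, -1) [-0.1007  0.3994  0.5208  0.4395  0.3786 -0.0123 -0.0033  3.043 ]
0.0002134806306194564 (-1, 1, -1, 1, -1, 1, -1) [-0.1007  0.3994  0.5208  0.4395  0.3786 -0.0123 -0.0033  3.043 ]
[[ 0.10696508 -0.04951968  0.1       ]]
```

```bash
python3 - <<'E'
from h import *
T=grab('top')
# rack corners at z=.04, vial caps at .068
print('rack',np.round(ray(T,[(209,243),(250,229),(283,320),(241,334)],.04),3))
print('vialcaps',np.round(ray(T,[(262,321),(271,316),(234,241),(224,273),(233,271)],.068),3))
import kin,itertools
D=[json.loads(l) for l in open('log.jsonl')]
p,sg=json.load(open('kin.json'));p=np.array(p)
print(np.round(kin.res(p,sg,D).reshape(-1,6)*1000,1))
for tilt in [0]:
  for side,name in((1,'+y'),(-1,'-y')):
    for tw in (0,10,20):
      b=np.radians(11.05)+ (-np.pi/2+np.radians(tw) if side>0 else np.pi/2-np.radians(tw))
      for ti in (0,15):
        ti=np.radians(ti); d=np.array([np.cos(b)*np.cos(ti),np.sin(b)*np.cos(ti),-np.sin(ti)])
        out=[]
        for flip in(1,-1):
          prev=None
          for th in(0,45,90):
            th=np.radians(th); r=.144; ux=np.array([.9815,.1917,0])
            heel=np.array([.5727,.0324,.08])+ux*.0063+np.array([-.1917,.9815,0])*.003
            fz=-ux*np.sin(th)+np.array([0,0,1])*np.cos(th); fx=ux*np.cos(th)+np.array([0,0,1])*np.sin(th)
            X=heel+fz*r+fx*.018
            jaw=fx*flip; jaw=jaw-d*(jaw@d); jaw/=np.linalg.norm(jaw)
            Rt=kin.Ro.from_matrix(np.c_[np.cross(d,jaw),d,jaw])
            lo=np.array([-2.91,-.3,-1.5,.17,-1.26,.16,-2.52]);hi=-lo;hi=np.array([2.91,2.13,1.42,2.43,4.41,1.93,2.52])
            def f(q):
                x,R,_=kin.fk(p,sg,q); return np.r_[x-X,.3*((R*kin.M).inv()*Rt).as_rotvec()]
            best=None
            rng=np.random.default_rng(0)
            for k in range(12 if prev is None else 1):
                q0=rng.uniform(lo*.9,hi*.9) if prev is None else prev
                o=least_squares(f,np.clip(q0,lo+.01,hi-.01),bounds=(lo,hi)) if 0 else kin.least_squares(f,np.clip(q0,lo+.01,hi-.01),bounds=(lo,hi))
                if best is None or o.cost<best.cost: best=o
            prev=best.x; out.append((round(np.sqrt(2*best.cost)*1000,1)))
            if ti==0 and tw==10: print('   ',name,flip,np.round(best.x,2),[np.round(v,2).tolist() for v in kin.fk(p,sg,best.x)[2]])
        print(name,tw,round(np.degrees(ti)),out)
E
```

```text
rack [[0.628 0.274 0.04 ]
 [0.655 0.195 0.04 ]
 [0.482 0.132 0.04 ]
 [0.455 0.211 0.04 ]]
vialcaps [[0.483 0.168 0.068]
 [0.492 0.152 0.068]
 [0.63  0.221 0.068]
 [0.571 0.239 0.068]
 [0.574 0.222 0.068]]
[[-8.2  6.1 -2.3 -0.  -1.   0. ]
 [ 3.2 -1.2  1.4  0.  -1.  -0.1]
 [-0.   0.5  0.9  9.8  2.  14.2]]
+y 0 0 [np.float64(0.0), np.float64(0.0), np.float64(0.0), np.float64(0.0), np.float64(0.0), np.float64(0.0)]
+y 0 15 [np.float64(0.0), np.float64(0.0), np.float64(0.0), np.float64(0.0), np.float64(0.0), np.float64(0.0)]
    +y 1 [-1.45  1.47  1.02  1.7   0.44  1.   -0.78] [[0.0, 0.0, 0.4], [0.11, 0.51, 0.46], [0.46, 0.39, 0.22]]
    +y 1 [-1.65  1.57  1.04  1.91  0.25  0.91 -1.55] [[0.0, 0.0, 0.4], [0.0, 0.52, 0.41], [0.35, 0.37, 0.19]]
    +y 1 [-1.82  1.85  1.04  1.89 -0.15  0.92 -2.16] [[0.0, 0.0, 0.4], [-0.08, 0.5, 0.26], [0.3, 0.36, 0.1]]
    +y -1 [-1.01  1.14  0.3   1.7   1.09  1.46  1.87] [[0.0, 0.0, 0.4], [0.28, 0.37, 0.63], [0.46, 0.39, 0.22]]
    +y -1 [-1.09  1.15  0.24  1.9   1.02  1.43  0.88] [[0.0, 0.0, 0.4], [0.26, 0.4, 0.62], [0.35, 0.37, 0.19]]
    +y -1 [-1.15  1.3
[... 1174 characters left out ...]
9, 0.6], [0.6, -0.34, 0.22]]
    -y -1 [ 0.42  1.18  0.14  1.65 -1.02  1.85 -1.07] [[0.0, 0.0, 0.4], [0.41, -0.24, 0.61], [0.5, -0.36, 0.19]]
    -y -1 [ 0.58  1.34  0.02  1.64 -0.88  1.69 -0.21] [[0.0, 0.0, 0.4], [0.39, -0.32, 0.53], [0.44, -0.37, 0.1]]
-y 10 0 [np.float64(0.0), np.float64(0.0), np.float64(0.0), np.float64(0.0), np.float64(0.0), np.float64(0.0)]
-y 10 15 [np.float64(0.0), np.float64(0.0), np.float64(0.0), np.float64(0.0), np.float64(0.0), np.float64(0.0)]
-y 20 0 [np.float64(0.0), np.float64(0.0), np.float64(0.0), np.float64(0.0), np.float64(0.0), np.float64(0.0)]
-y 20 15 [np.float64(0.0), np.float64(0.0), np.float64(0.0), np.float64(0.0), np.float64(0.0), np.float64(0.0)]
```

```bash
cat >> h.py <<'E'
import kin
Ro=kin.Ro
KP,SG=json.load(open('kin.json'));KP=np.array(KP)
LO=np.array([-2.91,-.3,-1.5,.17,-1.26,.16,-2.52]);HI=np.array([2.91,2.13,1.42,2.43,4.41,1.93,2.52])
def ik(X,Rt,q0):
    def f(q):
        x,R,_=kin.fk(KP,SG,q); return np.r_[x-X,.3*((R*kin.M).inv()*Rt).as_rotvec(),.002*(q-q0)]
    return kin.least_squares(f,np.clip(q0,LO+.02,HI-.02),bounds=(LO,HI)).x
UX=np.array([np.cos(np.radians(11.05)),np.sin(np.radians(11.05)),0]);UZ=np.array([0,0,1.]);UY=np.cross(UZ,UX)
def toolR(d,jaw):
    d=d/np.linalg.norm(d); jaw=jaw-d*(jaw@d); jaw/=np.linalg.norm(jaw); return Ro.from_matrix(np.c_[np.cross(d,jaw),d,jaw])
def rows(wp,n=5):
    """waypoints [(X,R)] -> calls of shifts/turns relative to the call's start"""
    s=observe(); x0=s['position'];R0=Ro.from_euler('xyz',s['tool_rot'])
    for i in range(0,len(wp),n):
        ch=wp[i:i+n]
        print('tr',[np.round(x-x0,3).tolist() for x,R in ch]); print('an',[np.round(np.degrees((R*R0.inv()).as_rotvec()),1).tolist() for x,R in ch])
        x0,R0=ch[-1]
D10=np.array([.3592,-.9333,0])
E
python3 - <<'E'
from h import *
q=observe()['qpos']
R1=toolR(D10,-UX); X1=np.array([.558,.138,.223])
q1=ik(X1,R1,np.array([-1.01,1.14,.3,1.7,1.09,1.46,1.87])); print(np.round(q1,2))
n=30
wp=[]
for k in range(1,n+1):
    u=k/n; x,R,L=kin.fk(KP,SG,q+(q1-q)*u); wp.append((x,R*kin.M))
wp[-1]=(X1,R1)
for k in(4,9,14,19,24,29): print(np.round(wp[k][0],3),'tip',np.round(wp[k][0]+.025*wp[k][1].as_matrix()[:,1],3))
a=[np.degrees((wp[i+1][1]*wp[i][1].inv()).magnitude()) for i in range(n-1)];print(max(a))
rows(wp)
E
```

```text
[-1.11  1.16  0.24  1.58  0.99  1.61  1.93]
[0.404 0.167 0.389] tip [0.411 0.158 0.366]
[0.439 0.152 0.358] tip [0.445 0.138 0.338]
[0.473 0.141 0.328] tip [0.479 0.123 0.312]
[0.505 0.135 0.297] tip [0.512 0.114 0.286]
[0.534 0.134 0.263] tip [0.542 0.111 0.258]
[0.558 0.138 0.223] tip [0.567 0.115 0.223]
6.7793838262821735
tr [[0.007, -0.003, -0.006], [0.014, -0.006, -0.013], [0.021, -0.009, -0.02], [0.029, -0.012, -0.026], [0.036, -0.015, -0.033]]
an [[-6.4, 1.7, 4.3], [-10.9, 3.1, 9.0], [-15.3, 4.7, 13.8], [-19.7, 6.5, 18.5], [-24.0, 8.5, 23.3]]
tr [[0.007, -0.003, -0.006], [0.014, -0.006, -0.013], [0.021, -0.009, -0.019], [0.028, -0.012, -0.025], [0.035, -0.015, -0.031]]
an [[-4.3, 2.3, 4.6], [-8.6, 4.9, 9.1], [-12.8, 7.7, 13.6], [-17.0, 10.6, 18.0], [-21.1, 13.8, 22.3]]
tr [[0.007, -0.003, -0.006], [0.014, -0.005, -0.012], [0.021, -0.007, -0.018], [0.027, -0.009, -0.024], [0.034, -0.011, -0.03]]
an [[-4.2, 3.3, 4.1], [-8.3, 6.8, 8.2], [-12.5, 10.5, 12.1], [-16.5, 14.3, 15.9], [-20.6, 18.3, 19.6]]
tr [[0.007, -0.002, -0.006], [0.013, -0.003, -0.012], [0.02, -0.004, -0.018], [0.026, -0.005, -0.024], [0.032, -0.006, -0.031]]
an [[-4.1, 4.1, 3.5], [-8.3, 8.3, 6.8], [-12.4, 12.7, 9.9], [-16.5, 17.2, 13.0], [-20.5, 21.8, 15.8]]
tr [[0.006, -0.001, -0.006], [0.012, -0.001, -0.013], [0.018, -0.001, -0.02], [0.023, -0.001, -0.027], [0.029, -0.001, -0.034]]
an [[-4.2, 4.6, 2.6], [-8.4, 9.4, 5.1], [-12.6, 14.2, 7.3], [-16.8, 19.0, 9.4], [-21.0, 24.0, 11.3]]
tr [[0.005, 0.0, -0.007], [0.01, 0.001, -0.015], [0.015, 0.002, -0.023], [0.02, 0.003, -0.032], [0.024, 0.004, -0.04]]
an [[-4.3, 4.9, 1.7], [-8.7, 9.8, 3.2], [-13.1, 14.7, 4.6], [-17.5, 19.7, 5.7], [-21.9, 24.7, 6.6]]
```

apply_moves:
  jaw: [0.6,0.6,0.6,0.6,0.6]
  translation:
    - [0.007,-0.003,-0.006]
    - [0.014,-0.006,-0.013]
    - [0.021,-0.009,-0.02]
    - [0.029,-0.012,-0.026]
    - [0.036,-0.015,-0.033]
  angular:
    - [-6.4,1.7,4.3]
    - [-10.9,3.1,9.0]
    - [-15.3,4.7,13.8]
    - [-19.7,6.5,18.5]
    - [-24.0,8.5,23.3]

```text
clock: 1.8
position: [0.404, 0.1711, 0.387]
tool_rot: [-1.645, -0.453, -0.724]
force: [-0.3, 0.1, 0.1]
grip_width: 0.0686
```

apply_moves:
  jaw: [0.6,0.6,0.6,0.6,0.6]
  translation:
    - [0.007,-0.003,-0.006]
    - [0.014,-0.006,-0.013]
    - [0.021,-0.009,-0.019]
    - [0.028,-0.012,-0.025]
    - [0.035,-0.015,-0.031]
  angular:
    - [-4.3,2.3,4.6]
    - [-8.6,4.9,9.1]
    - [-12.8,7.7,13.6]
    - [-17.0,10.6,18.0]
    - [-21.1,13.8,22.3]

```text
clock: 2.3
position: [0.4389, 0.1561, 0.3558]
tool_rot: [-2.119, -0.385, -0.133]
force: [-0.9, -0.4, 0.0]
grip_width: 0.0686
```

apply_moves:
  jaw: [0.6,0.6,0.6,0.6,0.6]
  translation:
    - [0.007,-0.003,-0.006]
    - [0.014,-0.005,-0.012]
    - [0.021,-0.007,-0.018]
    - [0.027,-0.009,-0.024]
    - [0.034,-0.011,-0.03]
  angular:
    - [-4.2,3.3,4.1]
    - [-8.3,6.8,8.2]
    - [-12.5,10.5,12.1]
    - [-16.5,14.3,15.9]
    - [-20.6,18.3,19.6]

```text
clock: 2.8
position: [0.4729, 0.1452, 0.3257]
tool_rot: [-2.457, -0.037, 0.288]
force: [0.7, -0.1, 0.3]
grip_width: 0.0681
```

```bash
python3 - <<'E'
from h import *
log()
q=observe()['qpos']; print(np.round(kin.fk(KP,SG,q)[0],3))
R1=toolR(D10,-UX); X1=np.array([.558,.138,.223])
q1=ik(X1,R1,q); print(np.round(q1,2))
n=15
wp=[(kin.fk(KP,SG,q+(q1-q)*k/n)[0],kin.fk(KP,SG,q+(q1-q)*k/n)[1]*kin.M) for k in range(1,n+1)]
wp[-1]=(X1,R1)
rows(wp)
E
```

```text
t 2.8 q [-0.988  0.447  0.171  1.859  0.688  1.401  0.703] p [0.4729 0.1452 0.3257] r [-140.77   -2.11   16.52] F [ 0.67 -0.15  0.32] w 0.0681
[0.455 0.087 0.344]
[-1.02  1.15  0.09  1.58  1.07  1.7   1.87]
tr [[-0.01, -0.057, 0.014], [-0.002, -0.055, 0.009], [0.007, -0.053, 0.003], [0.015, -0.051, -0.003], [0.023, -0.048, -0.009]]
an [[-5.2, 8.2, 1.3], [-9.2, 12.3, 4.6], [-13.1, 16.5, 7.8], [-17.1, 20.7, 10.8], [-21.0, 25.1, 13.7]]
tr [[0.008, 0.003, -0.007], [0.015, 0.007, -0.014], [0.022, 0.01, -0.022], [0.029, 0.014, -0.031], [0.036, 0.018, -0.04]]
an [[-3.8, 4.5, 2.8], [-7.7, 9.1, 5.4], [-11.6, 13.8, 7.8], [-15.5, 18.4, 10.0], [-19.3, 23.2, 12.1]]
tr [[0.006, 0.004, -0.01], [0.012, 0.009, -0.02], [0.017, 0.013, -0.03], [0.022, 0.018, -0.042], [0.027, 0.022, -0.054]]
an [[-4.0, 4.7, 1.9], [-8.0, 9.4, 3.7], [-12.1, 14.1, 5.3], [-16.2, 18.7, 6.7], [-20.3, 23.4, 7.9]]
```

```bash
python3 - <<'E'
from h import *
import re
s=open('kin.py').read()
s=s.replace("x+R.apply([p[5],0,p[2]])","x+R.apply([p[5],p[8],p[2]])").replace("x+R.apply([p[6],0,p[3]])","x+R.apply([p[6],p[9],p[3]])").replace("x+R.apply([0,0,p[4]])","x+R.apply([p[10],p[11],p[4]])").replace(",0,0,ty]",",0,0,ty,0,0,0,0]")
open('kin.py','w').write(s)
import subprocess;print(subprocess.run(['python3','kin.py'],capture_output=True,text=True).stdout)
s=observe();x0=s['position'];R0=Ro.from_euler('xyz',s['tool_rot'])
R1=toolR(D10,-UX); X1=np.array([.558,.138,.223]); v=(R1*R0.inv()).as_rotvec(); print(np.degrees(v))
n=10
rows([(x0+(X1-x0)*k/n,Ro.from_rotvec(v*k/n)*R0) for k in range(1,n+1)])
E
```

```text
4.790819283538919e-08 (-1, 1, -1, 1, -1, 1, -1) [-1.0000e-04  3.3370e-01  5.2010e-01  4.2780e-01  3.0920e-01 -1.1000e-03
  1.4000e-03  3.1415e+00 -5.4800e-02  9.0000e-04  3.0000e-04  5.2000e-03]
4.790819283545335e-08 (-1, 1, -1, 1, -1, 1, -1) [-1.0000e-04  3.3370e-01  5.2010e-01  4.2780e-01  3.0920e-01 -1.1000e-03
  1.4000e-03  3.1415e+00 -5.4800e-02  9.0000e-04  3.0000e-04  5.2000e-03]
4.79081928463629e-08 (-1, 1, -1, 1, -1, 1, -1) [-1.0000e-04  3.3370e-01  5.2010e-01  4.2780e-01  3.0920e-01 -1.1000e-03
  1.4000e-03  3.1415e+00 -5.4800e-02  9.0000e-04  3.0000e-04  5.2000e-03]

[-58.35553421  73.62211151  33.73968526]
tr [[0.009, -0.001, -0.01], [0.017, -0.001, -0.021], [0.026, -0.002, -0.031], [0.034, -0.003, -0.041], [0.043, -0.004, -0.051]]
an [[-5.8, 7.4, 3.4], [-11.7, 14.7, 6.7], [-17.5, 22.1, 10.1], [-23.3, 29.4, 13.5], [-29.2, 36.8, 16.9]]
tr [[0.009, -0.001, -0.01], [0.017, -0.001, -0.021], [0.026, -0.002, -0.031], [0.034, -0.003, -0.041], [0.043, -0.004, -0.051]]
an [[-5.8, 7.4, 3.4], [-11.7, 14.7, 6.7], [-17.5, 22.1, 10.1], [-23.3, 29.4, 13.5], [-29.2, 36.8, 16.9]]
```

```bash
cat >> h.py <<'E'
HEEL=np.array([.5727,.0324,.08])+UX*.0063+UY*.0028
def cage(th,r=.143,fwd=.005,slack=0):
    th=np.radians(th); fz=-UX*np.sin(th)+UZ*np.cos(th); fx=UX*np.cos(th)+UZ*np.sin(th)
    return HEEL+fz*r+fx*.018+fwd*D10, toolR(D10,-fx)
E
python3 - <<'E'
from h import *
s=observe();x0=s['position'];R0=Ro.from_euler('xyz',s['tool_rot']);q=s['qpos']
R1=toolR(D10,-UX); X1=np.array([.558,.138,.223]); v=(R1*R0.inv()).as_rotvec()
n=12
wp=[(x0+(X1-x0)*k/n,Ro.from_rotvec(v*k/n)*R0) for k in range(1,n+1)]
for X,R in wp: q=ik(X,R,q)
print('pre',np.round(q,2))
for th in range(0,91,15):
    X,R=cage(th)
    q=ik(X,R,q); x,Rk,L=kin.fk(KP,SG,q)
    print(th,np.round(X,3),np.round(q,2),'err',np.round(np.linalg.norm(x-X)*1e3,1),round(np.degrees(((Rk*kin.M).inv()*R).magnitude()),2),'elb',np.round(L[1],2),'wr',np.round(L[2],2))
rows(wp,4)
E
```

```text
pre [-0.9   1.    0.07  1.71  1.1   1.73  1.98]
0 [0.598 0.035 0.223] [-0.77  0.99  0.12  1.8   1.22  1.59  1.94] err 0.0 0.0 elb [0.35 0.26 0.63] wr [0.49 0.32 0.23]
15 [0.561 0.028 0.223] [-0.81  0.97  0.13  1.9   1.19  1.57  1.61] err 0.0 0.0 elb [0.33 0.27 0.64] wr [0.45 0.32 0.23]
30 [0.525 0.021 0.213] [-0.86  0.97  0.14  1.98  1.14  1.54  1.27] err 0.0 0.0 elb [0.32 0.29 0.63] wr [0.41 0.31 0.22]
45 [0.493 0.015 0.194] [-0.91  1.01  0.15  2.04  1.1   1.5   0.93] err 0.0 0.0 elb [0.31 0.31 0.62] wr [0.38 0.3  0.2 ]
60 [0.467 0.01  0.167] [-0.95  1.07  0.16  2.08  1.06  1.45  0.59] err 0.0 0.0 elb [0.31 0.34 0.59] wr [0.35 0.3  0.17]
75 [0.449 0.006 0.134] [-0.99  1.15  0.17  2.08  1.03  1.39  0.27] err 0.0 0.0 elb [0.3  0.36 0.56] wr [0.33 0.29 0.14]
90 [0.44  0.004 0.098] [-1.02  1.24  0.19  2.06  0.99  1.34 -0.03] err 0.0 0.0 elb [0.3  0.39 0.51] wr [0.32 0.29 0.1 ]
tr [[0.007, -0.001, -0.009], [0.014, -0.001, -0.017], [0.021, -0.002, -0.026], [0.028, -0.002, -0.034]]
an [[-4.9, 6.1, 2.8], [-9.7, 12.3, 5.6], [-14.6, 18.4, 8.4], [-19.5, 24.5, 11.2]]
tr [[0.007, -0.001, -0.009], [0.014, -0.001, -0.017], [0.021, -0.002, -0.026], [0.028, -0.002, -0.034]]
an [[-4.9, 6.1, 2.8], [-9.7, 12.3, 5.6], [-14.6, 18.4, 8.4], [-19.5, 24.5, 11.2]]
tr [[0.007, -0.001, -0.009], [0.014, -0.001, -0.017], [0.021, -0.002, -0.026], [0.028, -0.002, -0.034]]
an [[-4.9, 6.1, 2.8], [-9.7, 12.3, 5.6], [-14.6, 18.4, 8.4], [-19.5, 24.5, 11.2]]
```

apply_moves:
  jaw: [0.6,0.6,0.6,0.6]
  translation:
    - [0.007,-0.001,-0.009]
    - [0.014,-0.001,-0.017]
    - [0.021,-0.002,-0.026]
    - [0.028,-0.002,-0.034]
  angular:
    - [-4.9,6.1,2.8]
    - [-9.7,12.3,5.6]
    - [-14.6,18.4,8.4]
    - [-19.5,24.5,11.2]

```text
clock: 3.2
position: [0.501, 0.1431, 0.2914]
tool_rot: [-2.622, 0.487, 0.45]
force: [0.4, -0.8, 0.8]
grip_width: 0.0683
```

apply_moves:
  jaw: [0.6,0.6,0.6,0.6]
  translation:
    - [0.007,-0.001,-0.009]
    - [0.014,-0.001,-0.017]
    - [0.021,-0.002,-0.026]
    - [0.028,-0.002,-0.034]
  angular:
    - [-4.9,6.1,2.8]
    - [-9.7,12.3,5.6]
    - [-14.6,18.4,8.4]
    - [-19.5,24.5,11.2]

```text
clock: 3.6
position: [0.529, 0.1411, 0.2572]
tool_rot: [-2.744, 1.026, 0.564]
force: [-0.0, 0.2, 0.5]
grip_width: 0.0684
```

apply_moves:
  jaw: [0.6,0.6,0.6,0.6,0.6]
  translation:
    - [0.007,-0.001,-0.009]
    - [0.014,-0.001,-0.017]
    - [0.021,-0.002,-0.026]
    - [0.028,-0.002,-0.034]
    - [0.028,-0.002,-0.034]
  angular:
    - [-4.9,6.1,2.8]
    - [-9.7,12.3,5.6]
    - [-14.6,18.4,8.4]
    - [-19.5,24.5,11.2]
    - [-19.5,24.5,11.2]

```text
clock: 4.1
position: [0.5562, 0.1387, 0.2221]
tool_rot: [1.703, 1.567, -1.071]
force: [-2.0, -1.0, -0.0]
grip_width: 0.0681
```

```bash
python3 - <<'E'
from h import *
log()
X1,R1=np.array([.558,.138,.223]),toolR(D10,-UX)
rows([(X1,R1)])
T=grab('top');W=grab('wrist')
a=np.hstack([cv2.resize(T['pixels'][180:300,270:430],(640,480),interpolation=cv2.INTER_CUBIC)[:, :400],cv2.resize(W['pixels'],(400,300))[:,:].repeat(1,0) if 0 else cv2.copyMakeBorder(cv2.resize(W['pixels'],(400,300)),0,180,0,0,cv2.BORDER_CONSTANT)])
cv2.imwrite('pics/pre.png',a[...,::-1])
E
```

```text
t 4.1 q [-0.903  1.004  0.063  1.733  1.089  1.722  1.953] p [0.5562 0.1387 0.2221] r [ 97.56  89.75 -61.37] F [-2.03 -0.95 -0.02] w 0.0681
tr [[0.002, -0.001, 0.001]]
an [[0.2, 0.1, -0.0]]
```

View pics/pre.png

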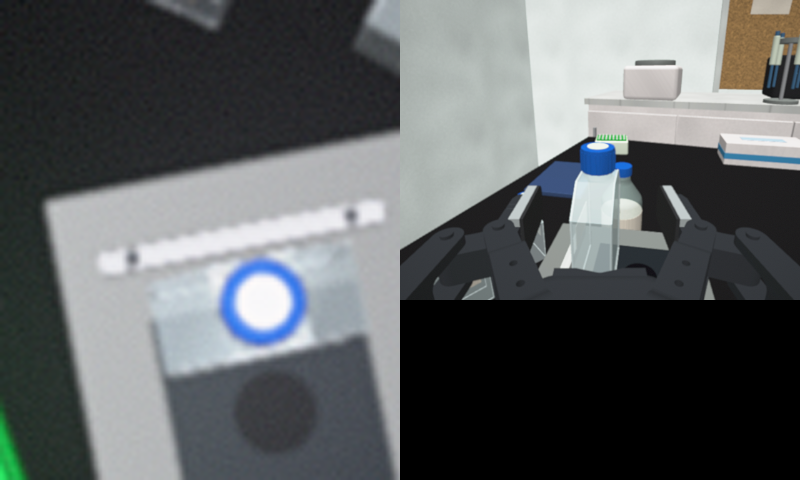

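The wrist view shows the cap at (598,157), midway between the fingertips at (525,205) and (675,205), so the gripper is centred. I slide in along the tool axis.

apply_moves:
  jaw: [0.6,0.6,0.6,0.6,0.6]
  translation:
    - [0.01,-0.02,0.001]
    - [0.018,-0.041,0.001]
    - [0.026,-0.062,0.001]
    - [0.033,-0.08,0.001]
    - [0.035,-0.085,0.001]
  angular:
    - [0.2,0.1,0]
    - [0.2,0.1,0]
    - [0.2,0.1,0]
    - [0.2,0.1,0]
    - [0.2,0.1,0]

```text
clock: 4.7
position: [0.5921, 0.0506, 0.226]
tool_rot: [-3.105, 1.563, 0.4]
force: [0.1, 0.7, 0.0]
grip_width: 0.0682
```

apply_moves:
  jaw: [0.4,0.3,0.2,0.15,0.1]
  translation:
    - [0.004,-0.01,0]
    - [0.007,-0.019,0]
    - [0.007,-0.019,0]
    - [0.007,-0.019,0]
    - [0.007,-0.019,0]
  angular:
    - [0,0,0]
    - [0,0,0]
    - [0,0,0]
    - [0,0,0]
    - [0,0,0]
  newtons: 20

```text
clock: 5.2
position: [0.5987, 0.0355, 0.2251]
tool_rot: [-2.901, 1.563, 0.608]
force: [-0.5, 0.6, -0.6]
grip_width: 0.0474
```

```bash
python3 - <<'E'
from h import *
log(); print(cage(0)[0])
T=grab('top');W=grab('wrist');S=grab('scene')
a=cv2.resize(T['pixels'][195:315,240:400],(400,300),interpolation=cv2.INTER_CUBIC)
b=cv2.resize(S['pixels'][140:290,210:410],(400,300),interpolation=cv2.INTER_CUBIC)
c=cv2.resize(W['pixels'],(400,300))
cv2.imwrite('pics/cage.png',np.vstack([np.hstack([a,b]),np.hstack([c,c*0])])[...,::-1])
w=(T['pixels'].min(2)>190).astype(np.uint8);k=np.zeros_like(w);k[245:267,325:347]=w[245:267,325:347]
n,l,st,ce=cv2.connectedComponentsWithStats(k);i=1+st[1:,4].argmax();print('disc',st[i],ce[i],ray(T,[ce[i]],0.228))
E
```

```text
t 5.2 q [-0.772  0.978  0.121  1.824  1.22   1.591  1.919] p [0.5987 0.0355 0.2251] r [-166.21   89.58   34.83] F [-0.48  0.55 -0.65] w 0.0474
[0.59780882 0.03513906 0.223     ]
disc [329 249  14  13 145] [335.24827586 254.95862069] [[0.59624326 0.03951755 0.228     ]]
```

View pics/cage.png

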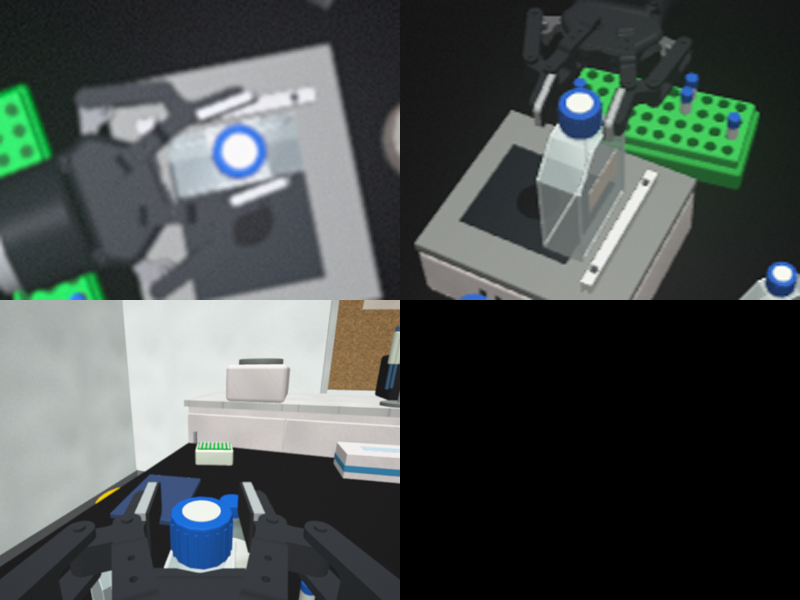

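Top view: the pads sit at about (222,105) and (258,192) in the crop, with the cap centred between them at (238,151). Wrist view: the pads are at x≈160 and 243 with the cap at 202. The flask hasn't moved. I close to a loose 38 mm cage and work out the tipping arc.

apply_moves:
  jaw: [0.0,-0.05,-0.1,-0.1]
  translation:
    - [0,0,0]
    - [0,0,0]
    - [0,0,0]
    - [0,0,0]
  angular:
    - [0,0,0]
    - [0,0,0]
    - [0,0,0]
    - [0,0,0]

```text
clock: 5.75
position: [0.5987, 0.0349, 0.2253]
tool_rot: [-2.949, 1.564, 0.559]
force: [0.3, 0.7, -0.4]
grip_width: 0.0385
```

```bash
cat >> h.py <<'E'
def arc(dths,pivot=None,p0=None):
    """dths: list of calls, each (deg per row,n rows)"""
    pv=HEEL if pivot is None else pivot; p=observe()['position'] if p0 is None else np.array(p0)
    for st,n in dths:
        P=[pv+Ro.from_rotvec(-UY*np.radians(st*k)).apply(p-pv) for k in range(1,n+1)]
        print('tr',[np.round(x-p,4).tolist() for x in P],'an',[np.round(-UY*st*k,2).tolist() for k in range(1,n+1)]); p=P[-1]
    print('end',p)
E
python3 - <<'E'
from h import *
log()
T=grab('top')
w=(T['pixels'].min(2)>190).astype(np.uint8);k=np.zeros_like(w);k[245:267,325:347]=w[245:267,325:347]
n,l,st,ce=cv2.connectedComponentsWithStats(k);i=1+st[1:,4].argmax();print('disc',st[i],ce[i],ray(T,[ce[i]],0.228))
arc([(2,5),(1,5),(1,5)])
E
```

```text
t 5.75 q [-0.771  0.978  0.122  1.825  1.221  1.59   1.919] p [0.5987 0.0349 0.2253] r [-168.98   89.58   32.02] F [ 0.28  0.66 -0.41] w 0.0385
disc [329 249  14  13 144] [335.27083333 255.        ] [[0.59618075 0.0394838  0.228     ]]
tr [[-0.005, -0.001, 0.0006], [-0.01, -0.002, 0.001], [-0.015, -0.0029, 0.0013], [-0.02, -0.0039, 0.0013], [-0.0251, -0.0049, 0.0012]] an [[0.38, -1.96, -0.0], [0.77, -3.93, -0.0], [1.15, -5.89, -0.0], [1.53, -7.85, -0.0], [1.92, -9.81, -0.0]]
tr [[-0.0025, -0.0005, -0.0001], [-0.005, -0.001, -0.0003], [-0.0075, -0.0015, -0.0005], [-0.01, -0.002, -0.0008], [-0.0125, -0.0024, -0.0011]] an [[0.19, -0.98, -0.0], [0.38, -1.96, -0.0], [0.57, -2.94, -0.0], [0.77, -3.93, -0.0], [0.96, -4.91, -0.0]]
tr [[-0.0025, -0.0005, -0.0003], [-0.005, -0.001, -0.0007], [-0.0074, -0.0015, -0.0012], [-0.0099, -0.0019, -0.0016], [-0.0124, -0.0024, -0.0022]] an [[0.19, -0.98, -0.0], [0.38, -1.96, -0.0], [0.57, -2.94, -0.0], [0.77, -3.93, -0.0], [0.96, -4.91, -0.0]]
end [0.54879596 0.0251019  0.2232571 ]
```

apply_moves:
  jaw: [-0.1,-0.1,-0.1,-0.1,-0.1]
  translation:
    - [-0.005,-0.001,0.0006]
    - [-0.01,-0.002,0.001]
    - [-0.015,-0.003,0.0013]
    - [-0.02,-0.004,0.0013]
    - [-0.025,-0.005,0.0012]
  angular:
    - [0.38,-1.96,0]
    - [0.77,-3.93,0]
    - [1.15,-5.89,0]
    - [1.53,-7.85,0]
    - [1.92,-9.81,0]

```text
clock: 6.3
position: [0.5735, 0.0298, 0.2265]
tool_rot: [2.983, 1.388, 0.208]
force: [-0.4, -0.6, 0.1]
grip_width: 0.0383
```

```bash
python3 - <<'E'
from h import *
log()
T=grab('top');S=grab('scene')
a=cv2.resize(T['pixels'][195:315,240:400],(400,300),interpolation=cv2.INTER_CUBIC)
b=cv2.resize(S['pixels'][140:290,210:410],(400,300),interpolation=cv2.INTER_CUBIC)
cv2.imwrite('pics/tip10.png',np.hstack([a,b])[...,::-1])
E
```

```text
t 6.3 q [-0.803  0.981  0.135  1.883  1.2    1.597  1.693] p [0.5735 0.0298 0.2265] r [170.89  79.53  11.9 ] F [-0.39 -0.57  0.06] w 0.0383
```

View pics/tip10.png

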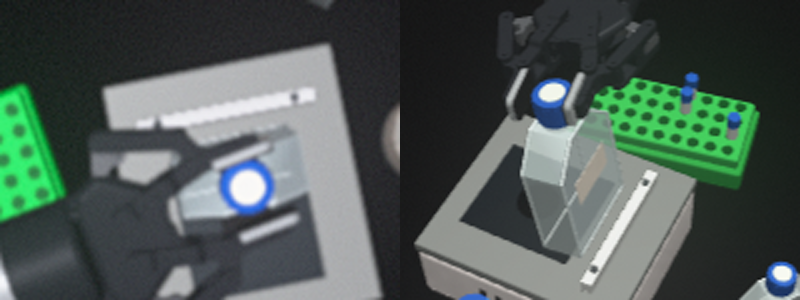

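The scene crop shows the flask leaning by about 10° on its front heel (around (548,246)), with the cap against the rear finger and no slide. I continue slowly through the balance point.

apply_moves:
  jaw: [-0.1,-0.1,-0.1,-0.1,-0.1]
  translation:
    - [-0.0025,-0.0005,-0.0001]
    - [-0.005,-0.001,-0.0003]
    - [-0.0075,-0.0015,-0.0005]
    - [-0.01,-0.002,-0.0008]
    - [-0.0125,-0.0024,-0.0011]
  angular:
    - [0.19,-0.98,0]
    - [0.38,-1.96,0]
    - [0.57,-2.94,0]
    - [0.77,-3.93,0]
    - [0.96,-4.91,0]

```text
clock: 6.9
position: [0.561, 0.0274, 0.2254]
tool_rot: [2.978, 1.301, 0.203]
force: [0.0, -1.0, 0.0]
grip_width: 0.0384
```

apply_moves:
  jaw: [-0.1,-0.1,-0.1,-0.1,-0.1]
  translation:
    - [-0.0025,-0.0005,-0.0003]
    - [-0.005,-0.001,-0.0007]
    - [-0.0074,-0.0015,-0.0012]
    - [-0.01,-0.002,-0.0016]
    - [-0.0124,-0.0024,-0.0022]
  angular:
    - [0.19,-0.98,0]
    - [0.38,-1.96,0]
    - [0.57,-2.94,0]
    - [0.77,-3.93,0]
    - [0.96,-4.91,0]

```text
clock: 7.4
position: [0.5486, 0.025, 0.2232]
tool_rot: [2.975, 1.213, 0.201]
force: [0.2, -0.6, 0.4]
grip_width: 0.0384
```

```bash
python3 - <<'E'
from h import *
log()
R=Ro.from_euler('xyz',observe()['tool_rot']).as_matrix(); print('tool approach',R[:,1],'jaw',R[:,2])
arc([(2,5),(2,5),(2,5)])
E
```

```text
t 7.4 q [-0.835  0.996  0.146  1.932  1.17   1.601  1.466] p [0.5486 0.025  0.2232] r [170.47  69.52  11.49] F [ 0.16 -0.57  0.38] w 0.0384
tool approach [ 0.34844148 -0.93553936  0.05791926] jaw [-0.87239586 -0.3462817  -0.34498471]
tr [[-0.0049, -0.001, -0.0012], [-0.0097, -0.0019, -0.0025], [-0.0145, -0.0028, -0.0041], [-0.0193, -0.0038, -0.0058], [-0.0239, -0.0047, -0.0076]] an [[0.38, -1.96, -0.0], [0.77, -3.93, -0.0], [1.15, -5.89, -0.0], [1.53, -7.85, -0.0], [1.92, -9.81, -0.0]]
tr [[-0.0046, -0.0009, -0.002], [-0.0091, -0.0018, -0.0042], [-0.0136, -0.0027, -0.0066], [-0.018, -0.0035, -0.0091], [-0.0223, -0.0043, -0.0117]] an [[0.38, -1.96, -0.0], [0.77, -3.93, -0.0], [1.15, -5.89, -0.0], [1.53, -7.85, -0.0], [1.92, -9.81, -0.0]]
tr [[-0.0042, -0.0008, -0.0028], [-0.0083, -0.0016, -0.0058], [-0.0123, -0.0024, -0.0089], [-0.0162, -0.0032, -0.0121], [-0.0199, -0.0039, -0.0155]] an [[0.38, -1.96, -0.0], [0.77, -3.93, -0.0], [1.15, -5.89, -0.0], [1.53, -7.85, -0.0], [1.92, -9.81, -0.0]]
end [0.48248135 0.01206611 0.18829282]
```

```bash
python3 - <<'E'
from h import *
print(cage(20,r=.145)[0],observe()['position'])
rows([cage(20+2*k,r=.145) for k in range(1,16)])
E
```

```text
[0.54806993 0.02542575 0.22241179] [0.54860773 0.02497967 0.223156  ]
tr [[-0.005, -0.001, -0.002], [-0.01, -0.001, -0.003], [-0.015, -0.002, -0.005], [-0.02, -0.003, -0.007], [-0.024, -0.004, -0.009]]
an [[3.8, -0.8, 0.7], [4.6, -2.7, 0.7], [5.3, -4.6, 0.8], [6.0, -6.4, 0.9], [6.7, -8.3, 0.9]]
tr [[-0.005, -0.001, -0.002], [-0.009, -0.002, -0.004], [-0.013, -0.003, -0.007], [-0.018, -0.003, -0.009], [-0.022, -0.004, -0.012]]
an [[0.7, -1.9, -0.0], [1.4, -3.8, -0.0], [2.2, -5.6, -0.0], [2.9, -7.5, 0.0], [3.6, -9.4, -0.0]]
tr [[-0.004, -0.001, -0.003], [-0.008, -0.002, -0.006], [-0.012, -0.002, -0.009], [-0.016, -0.003, -0.012], [-0.02, -0.004, -0.016]]
an [[0.7, -1.9, -0.0], [1.4, -3.7, -0.0], [2.2, -5.6, 0.0], [2.9, -7.5, 0.0], [3.6, -9.3, 0.0]]
```

apply_moves:
  jaw: [-0.1,-0.1,-0.1,-0.1,-0.1]
  translation:
    - [-0.005,-0.001,-0.0015]
    - [-0.01,-0.0015,-0.003]
    - [-0.015,-0.002,-0.005]
    - [-0.0195,-0.003,-0.007]
    - [-0.024,-0.004,-0.009]
  angular:
    - [1.4,-1.7,0.2]
    - [2.7,-3.4,0.4]
    - [4.1,-5.0,0.6]
    - [5.4,-6.6,0.8]
    - [6.7,-8.3,0.9]

```text
clock: 7.9
position: [0.5245, 0.021, 0.2141]
tool_rot: [-3.14, 1.04, 0.369]
force: [0.4, -0.2, 0.4]
grip_width: 0.0383
```

apply_moves:
  jaw: [-0.1,-0.1,-0.1,-0.1,-0.1]
  translation:
    - [-0.0045,-0.001,-0.002]
    - [-0.009,-0.002,-0.0045]
    - [-0.0135,-0.003,-0.007]
    - [-0.018,-0.0035,-0.0095]
    - [-0.022,-0.004,-0.012]
  angular:
    - [0.7,-1.9,0]
    - [1.4,-3.8,0]
    - [2.2,-5.6,0]
    - [2.9,-7.5,0]
    - [3.6,-9.4,0]

```text
clock: 8.4
position: [0.5025, 0.017, 0.2021]
tool_rot: [-3.141, 0.865, 0.367]
force: [-0.0, 0.3, -0.1]
grip_width: 0.0388
```

```bash
python3 - <<'E'
from h import *
log()
print(cage(40,r=.145)[0],observe()['position'])
rows([cage(40+2*k,r=.145) for k in range(1,21)])
T=grab('top');S=grab('scene')
a=cv2.resize(T['pixels'][205:355,220:420],(400,300),interpolation=cv2.INTER_CUBIC)
b=cv2.resize(S['pixels'][150:300,180:380],(400,300),interpolation=cv2.INTER_CUBIC)
cv2.imwrite('pics/tip40.png',np.hstack([a,b])[...,::-1])
E
```

```text
t 8.4 q [-0.884  0.985  0.135  2.044  1.119  1.52   1.018] p [0.5025 0.017  0.2021] r [-179.99   49.54   21.05] F [-0.01  0.35 -0.06] w 0.0388
[0.50219947 0.01646788 0.20264662] [0.50253677 0.01697858 0.20211086]
tr [[-0.004, -0.001, -0.002], [-0.009, -0.002, -0.005], [-0.012, -0.003, -0.008], [-0.016, -0.004, -0.012], [-0.02, -0.004, -0.015]]
an [[0.7, -1.8, 0.0], [1.4, -3.7, 0.0], [2.1, -5.6, 0.0], [2.9, -7.4, 0.0], [3.6, -9.3, 0.0]]
tr [[-0.004, -0.001, -0.004], [-0.007, -0.001, -0.007], [-0.01, -0.002, -0.011], [-0.014, -0.003, -0.015], [-0.017, -0.003, -0.019]]
an [[0.7, -1.9, 0.0], [1.4, -3.7, -0.0], [2.1, -5.6, 0.0], [2.9, -7.4, 0.0], [3.6, -9.3, 0.0]]
tr [[-0.003, -0.001, -0.004], [-0.006, -0.001, -0.008], [-0.008, -0.002, -0.013], [-0.011, -0.002, -0.017], [-0.013, -0.003, -0.022]]
an [[0.7, -1.9, -0.0], [1.4, -3.7, 0.0], [2.1, -5.5, 0.0], [2.8, -7.4, -0.0], [3.6, -9.2, 0.0]]
tr [[-0.002, -0.0, -0.005], [-0.004, -0.001, -0.009], [-0.006, -0.001, -0.014], [-0.008, -0.002, -0.019], [-0.009, -0.002, -0.024]]
an [[0.7, -1.8, -0.0], [1.4, -3.7, -0.0], [2.1, -5.5, -0.0], [2.8, -7.4, -0.0], [3.5, -9.2, -0.0]]
```

View pics/tip40.png

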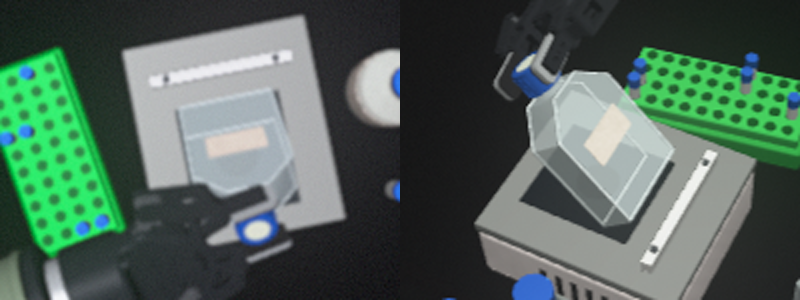

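The flask is at about 40° with the cap still between the pads, and in the top crop its foot (about (180,105) to (280,90)) is parallel to the rail. I continue to 60° and then 80°.

apply_moves:
  jaw: [-0.1,-0.1,-0.1,-0.1,-0.1]
  translation:
    - [-0.004,-0.001,-0.0025]
    - [-0.0085,-0.002,-0.0055]
    - [-0.0125,-0.003,-0.0085]
    - [-0.0165,-0.004,-0.012]
    - [-0.02,-0.0045,-0.015]
  angular:
    - [0.7,-1.9,0]
    - [1.4,-3.7,0]
    - [2.1,-5.6,0]
    - [2.9,-7.4,0]
    - [3.6,-9.3,0]

```text
clock: 9.0
position: [0.4828, 0.0125, 0.1872]
tool_rot: [-3.141, 0.692, 0.368]
force: [0.1, 0.2, 0.1]
grip_width: 0.0382
```

apply_moves:
  jaw: [-0.1,-0.1,-0.1,-0.1,-0.1]
  translation:
    - [-0.0035,-0.001,-0.0035]
    - [-0.007,-0.001,-0.007]
    - [-0.0105,-0.002,-0.011]
    - [-0.0135,-0.003,-0.015]
    - [-0.017,-0.003,-0.019]
  angular:
    - [0.7,-1.9,0]
    - [1.4,-3.7,0]
    - [2.1,-5.6,0]
    - [2.9,-7.4,0]
    - [3.6,-9.3,0]

```text
clock: 9.5
position: [0.4659, 0.0095, 0.1681]
tool_rot: [-3.14, 0.518, 0.368]
force: [-0.3, 0.3, -1.1]
grip_width: 0.0379
```

apply_moves:
  jaw: [-0.1,-0.1,-0.1,-0.1,-0.1]
  translation:
    - [-0.003,-0.001,-0.004]
    - [-0.0055,-0.001,-0.008]
    - [-0.0085,-0.002,-0.0125]
    - [-0.011,-0.002,-0.017]
    - [-0.013,-0.003,-0.0215]
  angular:
    - [0.7,-1.9,0]
    - [1.4,-3.7,0]
    - [2.1,-5.5,0]
    - [2.8,-7.4,0]
    - [3.6,-9.2,0]

```text
clock: 10.0
position: [0.4529, 0.0067, 0.1465]
tool_rot: [-3.14, 0.345, 0.369]
force: [-0.9, 0.0, 0.2]
grip_width: 0.0386
```

apply_moves:
  jaw: [-0.1,-0.1,-0.1,-0.1,-0.1]
  translation:
    - [-0.002,0,-0.0045]
    - [-0.004,-0.001,-0.009]
    - [-0.006,-0.001,-0.014]
    - [-0.008,-0.002,-0.019]
    - [-0.0095,-0.002,-0.0235]
  angular:
    - [0.7,-1.9,0]
    - [1.4,-3.7,0]
    - [2.1,-5.5,0]
    - [2.8,-7.4,0]
    - [3.5,-9.2,0]

```text
clock: 10.5
position: [0.4435, 0.0046, 0.1229]
tool_rot: [-3.14, 0.174, 0.368]
force: [-0.1, -1.1, -0.9]
grip_width: 0.0385
```

```bash
python3 - <<'E'
from h import *
log()
print(cage(80,r=.145)[0],observe()['position'])
rows([cage(80+k,r=.145) for k in range(1,13)])
T=grab('top');S=grab('scene')
a=cv2.resize(T['pixels'][205:355,220:420],(400,300),interpolation=cv2.INTER_CUBIC)
b=cv2.resize(S['pixels'][150:300,180:380],(400,300),interpolation=cv2.INTER_CUBIC)
cv2.imwrite('pics/tip80.png',np.hstack([a,b])[...,::-1])
E
```

```text
t 10.5 q [-0.987  1.162  0.159  2.11   1.028  1.38   0.142] p [0.4435 0.0046 0.1229] r [-179.93    9.95   21.11] F [-0.12 -1.11 -0.87] w 0.0385
[0.44306055 0.00491887 0.12290553] [0.44347652 0.00460512 0.12294853]
tr [[-0.001, 0.0, -0.002], [-0.002, 0.0, -0.005], [-0.002, -0.0, -0.007], [-0.003, -0.0, -0.01], [-0.004, -0.0, -0.012]]
an [[0.3, -1.0, -0.0], [0.7, -2.0, -0.0], [1.0, -2.9, -0.0], [1.4, -3.8, -0.0], [1.7, -4.7, -0.0]]
tr [[-0.001, -0.0, -0.002], [-0.001, -0.0, -0.005], [-0.001, -0.0, -0.008], [-0.002, -0.0, -0.01], [-0.002, -0.0, -0.013]]
an [[0.4, -0.9, -0.0], [0.7, -1.8, -0.0], [1.1, -2.8, 0.0], [1.4, -3.7, 0.0], [1.8, -4.6, -0.0]]
tr [[-0.0, -0.0, -0.003], [-0.001, -0.0, -0.005]]
an [[0.4, -0.9, 0.0], [0.7, -1.8, 0.0]]
```

View pics/tip80.png

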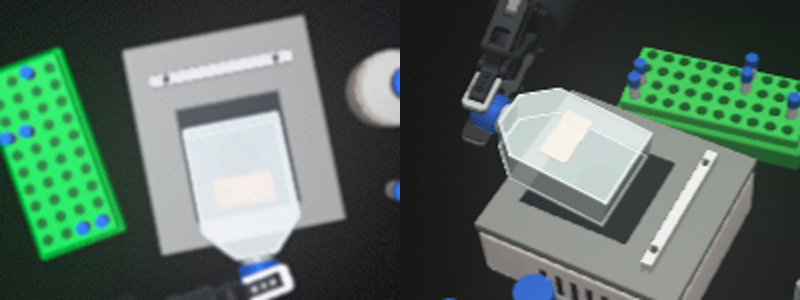

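The flask is at about 80°, resting on the lower finger, with its foot parallel to the rail and no yaw. I lower the last 10° at 1° per row.

apply_moves:
  jaw: [-0.1,-0.1,-0.1,-0.1,-0.1]
  translation:
    - [-0.001,0,-0.0025]
    - [-0.002,0,-0.005]
    - [-0.0025,0,-0.0075]
    - [-0.003,0,-0.01]
    - [-0.004,0,-0.0125]
  angular:
    - [0.3,-1,0]
    - [0.7,-2,0]
    - [1,-2.9,0]
    - [1.4,-3.8,0]
    - [1.7,-4.7,0]

```text
clock: 11.1
position: [0.4393, 0.0045, 0.1105]
tool_rot: [3.141, 0.086, 0.368]
force: [-0.6, 0.1, -0.9]
grip_width: 0.0382
```

apply_moves:
  jaw: [-0.1,-0.1,-0.1,-0.1,-0.1]
  translation:
    - [-0.0005,0,-0.0025]
    - [-0.001,0,-0.005]
    - [-0.001,0,-0.0075]
    - [-0.0015,0,-0.01]
    - [-0.002,0,-0.0125]
  angular:
    - [0.4,-0.9,0]
    - [0.7,-1.8,0]
    - [1.1,-2.8,0]
    - [1.4,-3.7,0]
    - [1.8,-4.6,0]

```text
clock: 11.6
position: [0.4373, 0.0045, 0.098]
tool_rot: [3.141, -0.0, 0.368]
force: [0.5, 0.7, -0.0]
grip_width: 0.0385
```

```bash
python3 - <<'E'
from h import *
log()
T=grab('top');S=grab('scene');W=grab('wrist')
a=cv2.resize(T['pixels'][205:355,220:420],(400,300),interpolation=cv2.INTER_CUBIC)
b=cv2.resize(S['pixels'][170:290,180:340],(400,300),interpolation=cv2.INTER_CUBIC)
c=cv2.resize(W['pixels'],(400,300))
cv2.imwrite('pics/tip90.png',np.vstack([np.hstack([a,b]),np.hstack([c,c*0])])[...,::-1])
E
```

```text
t 11.6 q [-1.01   1.222  0.171  2.093  1.008  1.345 -0.055] p [0.4373 0.0045 0.098 ] r [ 1.7997e+02 -2.0000e-02  2.1080e+01] F [ 0.54  0.73 -0.  ] w 0.0385
```

View pics/tip90.png

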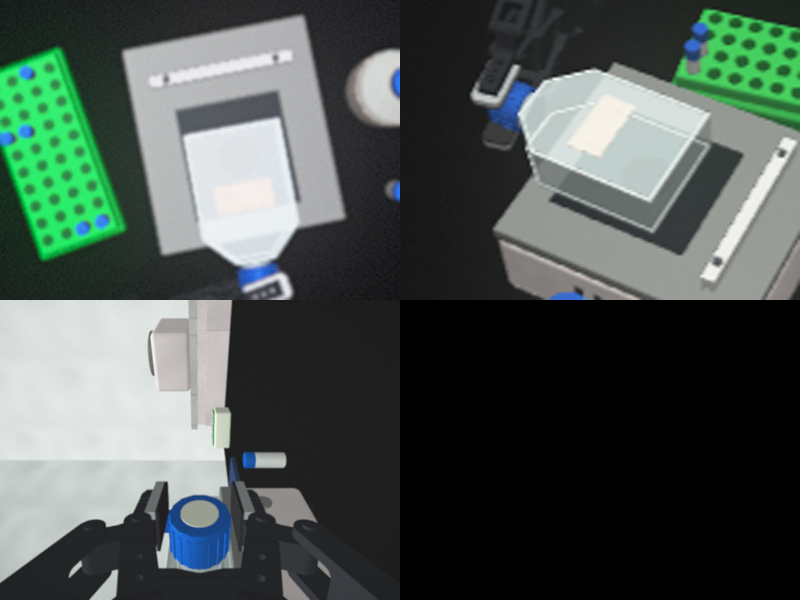

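The scene view shows the flask lying on the stage, and the wrist view shows the cap roughly centred between the pads (168 to 231 px). I lower 2 mm more, open slowly so that any remaining load comes off gently, then back out along the tool axis.

apply_moves:
  jaw: [-0.1,-0.1,-0.07,-0.04,0.0]
  translation:
    - [0,0,-0.001]
    - [0,0,-0.002]
    - [0,0,-0.002]
    - [0,0,-0.002]
    - [0,0,-0.002]
  angular:
    - [0,0,0]
    - [0,0,0]
    - [0,0,0]
    - [0,0,0]
    - [0,0,0]

```text
clock: 12.25
position: [0.4373, 0.0045, 0.0962]
tool_rot: [3.141, 0.001, 0.368]
force: [-0.1, -0.6, -0.4]
grip_width: 0.0427
```

apply_moves:
  jaw: [0.1,0.2,0.3,0.3,0.3]
  translation:
    - [0,0,0]
    - [0,0,0.001]
    - [0,0,0.002]
    - [0,0,0.002]
    - [0,0,0.002]
  angular:
    - [0,0,0]
    - [0,0,0]
    - [0,0,0]
    - [0,0,0]
    - [0,0,0]

```text
clock: 12.75
position: [0.4373, 0.0046, 0.0982]
tool_rot: [3.141, 0.001, 0.368]
force: [-0.2, 0.1, 0.2]
grip_width: 0.0557
```

apply_moves:
  jaw: [0.3,0.3,0.3,0.3,0.3]
  translation:
    - [-0.005,0.014,0]
    - [-0.012,0.032,0]
    - [-0.02,0.052,0]
    - [-0.028,0.072,0.005]
    - [-0.036,0.092,0.015]
  angular:
    - [0,0,0]
    - [0,0,0]
    - [0,0,0]
    - [0,0,0]
    - [0,0,0]

```text
clock: 13.25
position: [0.4004, 0.0981, 0.1129]
tool_rot: [3.141, 0.002, 0.368]
force: [-0.2, -0.5, -0.3]
grip_width: 0.0556
```

```bash
python3 - <<'E'
from h import *
log()
T=grab('top','t1.png');S=grab('scene','s1.png')
p=T['pixels']; h=cv2.cvtColor(p,cv2.COLOR_RGB2HSV)
b=((abs(h[...,0].astype(int)-112)<12)&(h[...,1]>130)&(h[...,2]>80)).astype(np.uint8)
n,l,st,ce=cv2.connectedComponentsWithStats(b)
for i in range(1,n):
    if st[i,4]>15: print('blue',st[i],np.round(ce[i],1),np.round(ray(T,[ce[i]],.098),3))
# bright flask body
m=((h[...,2]>170)&(h[...,1]<60)).astype(np.uint8);m[:258]=0;m[345:]=0;m[:,:300]=0;m[:,375:]=0
c=max(cv2.findContours(m,cv2.RETR_EXTERNAL,cv2.CHAIN_APPROX_NONE)[0],key=cv2.contourArea)
q=cv2.approxPolyDP(cv2.convexHull(c),3,True).reshape(-1,2);print(q)
X=ray(T,q,.116); o=np.array([.5727,.0324,0]);print(np.round(np.c_[(X-o)@UX,(X-o)@UY]*1e3,1))
# path: to vertical tool pose in front of cap
a=cv2.resize(p[205:355,220:420],(400,300),interpolation=cv2.INTER_CUBIC)
bb=cv2.resize(S['pixels'][170:290,180:340],(400,300),interpolation=cv2.INTER_CUBIC)
cv2.imwrite('pics/laid.png',np.hstack([a,bb])[...,::-1])
E
```

```text
t 13.25 q [-1.127  1.167  0.095  2.004  0.85   1.487  0.039] p [0.4004 0.0981 0.1129] r [1.7999e+02 1.2000e-01 2.1110e+01] F [-0.16 -0.48 -0.27] w 0.0556
blue [159  80  13  13  80] [165.3  85.9] [[0.919 0.35  0.098]]
blue [ 458  101  108   82 6447] [512.5 143. ] [[ 0.809 -0.296  0.098]]
blue [  3 125   9   8  51] [  7.2 128.4] [[0.846 0.663 0.098]]
blue [ 74 142   6   6  28] [ 76.4 144.9] [[0.809 0.517 0.098]]
blue [ 22 144   7   5  26] [ 25.  145.9] [[0.81  0.622 0.098]]
blue [ 19 152   6   6  26] [ 21.3 154.5] [[0.794 0.629 0.098]]
blue [ 70 152   6   5  28] [ 72.5 154. ] [[0.791 0.524 0.098]]
blue [306 154  13  15  81] [312.7 161.1] [[0.772 0.075 0.098]]
blue [372 164  13  13  60] [377.2 170.5] [[ 0.755 -0.042  0.098]]
blue [230 239   7   5  29] [232.8 241.1] [[0.627 0.218 0.098]]
blue [416 238  19  17 250] [425.  245.8] [[ 0.618 -0.127  0.098]]
blue [230 268   6   5  28] [232.5 270.1] [[0.575 0.218 0.098]]
blue [219 272   8   5  33] [222.6 274. ] [[0.569 0.236 0.098]]
blue [417 295  11  12 104] [421.9 300.4] [[ 0.521 -0.12   0.098]]
blue [268 313   6   6  27] [270.5 315.2] [[0.496 0.15  0.098]]
blue [258 316   7   6  28] [261.  318.7] [[0.489 0.167 0.098]]
blue [338 336  22  18 290] [349.1 345. ] [[0.443 0.011 0.098]]
[[374 258]
 [374 316]
 [357 333]
 [345 338]
 [302 330]
 [300 258]]
[[  10.4  -68. ]
 [ -88.2  -48. ]
 [-111.2  -13.2]
 [-115.6    8.8]
 [ -87.6   79.1]
 [  35.5   58.6]]
```

View pics/laid.png

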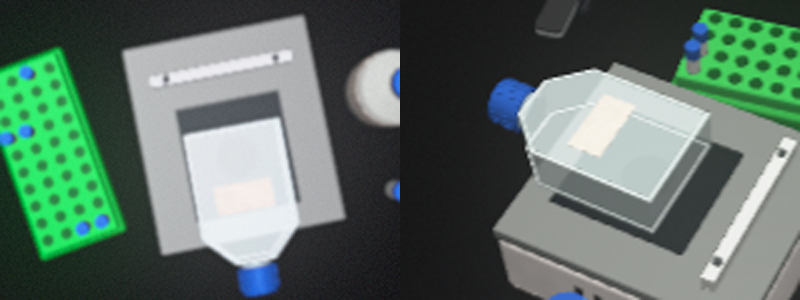

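Landed gently: the cap centre is at imager x −131 mm, y +4 mm, against −130 and +3 expected, so the heel did not slip. Next I plan the flat push: fingers shut, tilted tool, side face on the cap's end.

```bash
python3 - <<'E'
from h import *
s=observe();x0=s['position'];R0=Ro.from_euler('xyz',s['tool_rot']);q0=s['qpos']
O=np.array([.5727,.0324,0])
P=lambda x,y,z:O+UX*x+UY*y+UZ*z
for al in(50,65,90):
  a=np.radians(al); d=-UY*np.cos(a)-UZ*np.sin(a); 
  for sg in(1,-1):
    R=toolR(d,sg*np.cross(UX,d)); v=(R*R0.inv()).as_rotvec()
    q=q0.copy(); out=[]
    off=.012/np.tan(a)   # tool axis crosses cap axis at z=.098
    for X,n in((P(-.172,.003+off,.16),14),(P(-.172,.003+off,.110),1),(P(-.104,.003+off,.110),1)):
        for k in range(1,n+1): q=ik(x0+(X-x0)*k/n if n>1 else X,Ro.from_rotvec(v*k/n)*R0 if n>1 else R,q)
        x,Rk,L=kin.fk(KP,SG,q); out.append((np.round(np.linalg.norm(x-X)*1e3,1),np.round(q,2).tolist()))
    print(al,sg,np.round(np.degrees(v),1),round(np.degrees(np.linalg.norm(v))),out)
E
```

```text
50 1 [48.  13.9 -9.6] 51 [(np.float64(0.0), [-0.68, 0.5, 0.03, 2.25, 0.79, 0.92, 0.45]), (np.float64(0.0), [-0.69, 0.62, 0.04, 2.26, 0.86, 0.83, 0.34]), (np.float64(0.0), [-0.62, 0.66, 0.04, 2.1, 0.83, 0.88, 0.47])]
50 -1 [-44.3 153.   74.2] 176 [(np.float64(81.0), [0.14, 1.1, -1.46, 2.43, 1.13, 1.93, 2.52]), (np.float64(71.7), [0.13, 1.19, -1.37, 2.43, 1.24, 1.93, 2.52]), (np.float64(94.7), [0.1, 1.17, -1.28, 2.35, 1.36, 1.93, 2.52])]
65 1 [62.4 18.  -9.1] 66 [(np.float64(0.0), [-0.47, 0.38, -0.02, 2.27, 0.65, 0.74, 0.73]), (np.float64(0.0), [-0.5, 0.49, 0.02, 2.29, 0.75, 0.62, 0.61]), (np.float64(0.0), [-0.44, 0.56, -0.0, 2.13, 0.7, 0.7, 0.72])]
65 -1 [-40.9 141.4  93.7] 175 [(np.float64(87.8), [0.21, 1.11, -1.5, 2.43, 1.21, 1.87, 2.52]), (np.float64(79.5), [0.24, 1.24, -1.5, 2.43, 1.29, 1.92, 2.52]), (np.float64(106.0), [0.26, 1.22, -1.5, 2.43, 1.4, 1.92, 2.52])]
90 1 [86.4 25.  -8. ] 90 [(np.float64(0.0), [0.08, 0.32, -0.26, 2.24, 0.14, 0.6, 1.48]), (np.float64(0.0), [0.04, 0.42, -0.21, 2.28, 0.2, 0.46, 1.43]), (np.float64(0.0), [0.02, 0.5, -0.21, 2.12, 0.2, 0.55, 1.43])]
90 -1 [-34.  117.4 122.1] 173 [(np.float64(89.3), [-0.14, 0.5, -0.1, 2.43, 2.14, 0.16, 2.52]), (np.float64(64.1), [-0.11, 0.56, -0.12, 2.43, 2.16, 0.16, 2.52]), (np.float64(53.1), [-0.11, 0.53, -0.13, 2.4, 2.17, 0.16, 2.52])]
```

```bash
cat >> h.py <<'E'
O=np.array([.5727,.0324,0])
P=lambda x,y,z:O+UX*x+UY*y+UZ*z
a65=np.radians(65); d65=-UY*np.cos(a65)-UZ*np.sin(a65); R65=toolR(d65,np.cross(UX,d65))
E
python3 - <<'E'
from h import *
s=observe();x0=s['position'];R0=Ro.from_euler('xyz',s['tool_rot']);v=(R65*R0.inv()).as_rotvec();X=P(-.172,.0086,.16)
print(X,x0); rows([(x0+(X-x0)*k/10,Ro.from_rotvec(v*k/10)*R0) for k in range(1,11)])
E
```

```text
[0.40224051 0.00787408 0.16      ] [0.40058736 0.0997891  0.11318929]
tr [[0.0, -0.009, 0.005], [0.0, -0.018, 0.009], [0.0, -0.028, 0.014], [0.001, -0.037, 0.019], [0.001, -0.046, 0.023]]
an [[6.2, 1.8, -0.9], [12.5, 3.6, -1.8], [18.7, 5.4, -2.7], [25.0, 7.2, -3.6], [31.2, 9.0, -4.5]]
tr [[0.0, -0.009, 0.005], [0.0, -0.018, 0.009], [0.0, -0.028, 0.014], [0.001, -0.037, 0.019], [0.001, -0.046, 0.023]]
an [[6.2, 1.8, -0.9], [12.5, 3.6, -1.8], [18.7, 5.4, -2.7], [25.0, 7.2, -3.6], [31.2, 9.0, -4.5]]
```

apply_moves:
  jaw: [0,-0.3,-0.6,-0.9,-1]
  translation:
    - [-0.004,-0.007,0.008]
    - [-0.005,-0.016,0.016]
    - [-0.005,-0.026,0.024]
    - [-0.004,-0.036,0.032]
    - [-0.003,-0.046,0.037]
  angular:
    - [6.2,1.8,-0.9]
    - [12.5,3.6,-1.8]
    - [18.7,5.4,-2.7]
    - [25,7.2,-3.6]
    - [31.2,9,-4.5]

```text
clock: 13.85
position: [0.3982, 0.0507, 0.1506]
tool_rot: [-2.571, -0.025, 0.281]
force: [0.6, 0.2, 0.3]
grip_width: 0.0002
```

apply_moves:
  jaw: [-1,-1,-1,-1,-1]
  translation:
    - [0.001,-0.009,0.003]
    - [0.002,-0.018,0.006]
    - [0.003,-0.028,0.008]
    - [0.004,-0.037,0.01]
    - [0.005,-0.046,0.01]
  angular:
    - [6.2,1.8,-0.9]
    - [12.5,3.6,-1.8]
    - [18.7,5.4,-2.7]
    - [25,7.2,-3.6]
    - [31.2,9,-4.5]

```text
clock: 14.35
position: [0.4036, 0.0046, 0.1609]
tool_rot: [-2.005, -0.001, 0.194]
force: [-0.5, 0.1, -1.0]
grip_width: -0.0002
```

```bash
python3 - <<'E'
from h import *
log()
rows([(P(-.172,.0086,.16),R65),(P(-.172,.0086,.11),R65)])
T=grab('top');p=T['pixels']; h=cv2.cvtColor(p,cv2.COLOR_RGB2HSV)
b=((abs(h[...,0].astype(int)-112)<12)&(h[...,1]>130)&(h[...,2]>80)).astype(np.uint8);b[:325]=0;b[:,:320]=0;b[:,390:]=0
n,l,st,ce=cv2.connectedComponentsWithStats(b);i=1+st[1:,4].argmax();print(st[i],ce[i])
E
```

```text
t 14.35 q [-0.448  0.382 -0.044  2.266  0.663  0.745  0.724] p [0.4036 0.0046 0.1609] r [-1.149e+02 -4.000e-02  1.109e+01] F [-0.46  0.11 -0.98] w -0.0002
tr [[-0.001, 0.003, -0.001], [-0.001, 0.003, -0.051]]
an [[-0.1, 0.0, -0.0], [-0.1, 0.0, -0.0]]
[338 336  22  18 292] [349.13013699 345.04794521]
```

apply_moves:
  jaw: [-1,-1,-1,-1,-1]
  translation:
    - [-0.001,0.003,-0.025]
    - [-0.001,0.003,-0.051]
    - [-0.001,0.003,-0.051]
    - [0.007,0.0045,-0.051]
    - [0.012,0.0055,-0.051]
  angular:
    - [0,0,0]
    - [0,0,0]
    - [0,0,0]
    - [0,0,0]
    - [0,0,0]

```text
clock: 14.9
position: [0.4164, 0.0105, 0.1101]
tool_rot: [-2.01, 0.0, 0.194]
force: [0.6, 0.1, 0.4]
grip_width: 0.0002
```

apply_moves:
  jaw: [-1,-1,-1,-1,-1]
  translation:
    - [0.0029,0.0006,0]
    - [0.0059,0.0011,0]
    - [0.0088,0.0017,0]
    - [0.0118,0.0023,0]
    - [0.0147,0.0029,0]
  angular:
    - [0,0,0]
    - [0,0,0]
    - [0,0,0]
    - [0,0,0]
    - [0,0,0]

```text
clock: 15.4
position: [0.4302, 0.0129, 0.1093]
tool_rot: [-2.01, 0.002, 0.193]
force: [-1.6, -0.7, 0.4]
grip_width: 0.0002
```

```bash
cat >> h.py <<'E'
def foot():
    T=grab('top');p=T['pixels'].astype(int); x=observe()['position']-O
    print('tool imager mm',np.round([x@UX*1e3,x@UY*1e3,x[2]*1e3],1))
    b=T['pixels'];h=cv2.cvtColor(b,cv2.COLOR_RGB2HSV)
    m=((h[...,0]<25)&(h[...,1]>25)&(h[...,2]>150)).astype(np.uint8);m[:200]=0;m[345:]=0;m[:,:300]=0;m[:,385:]=0
    n,l,st,ce=cv2.connectedComponentsWithStats(m);i=1+st[1:,4].argmax();ys,xs=np.nonzero(l==i)
    X=ray(T,[ce[i]],.116)[0]-O; r=cv2.minAreaRect(np.c_[xs,ys].astype(np.float32))
    bx=ray(T,cv2.boxPoints(r),.116); e=max((bx[(k+1)%4]-bx[k] for k in range(4)),key=np.linalg.norm)
    print('label px',np.round(ce[i],1),st[i,4],'imager mm',np.round([X@UX*1e3,X@UY*1e3],1),'yaw rel uy',round(np.degrees(np.arctan2(-(e@UX),e@UY)),1))
    # foot edge: brightness profile along imager x at top height, several y
    for y in(-.03,-.015,.003,.02,.035):
        xs=np.arange(-.03,.062,.001); uv=proj(T,[O+UX*a+UY*y+UZ*.116 for a in xs]).astype(np.float32)
        g=cv2.remap(b.astype(np.float32).mean(2),uv[:,0].reshape(1,-1),uv[:,1].reshape(1,-1),cv2.INTER_LINEAR)[0]
        dg=np.gradient(cv2.GaussianBlur(g.reshape(1,-1),(7,1),0)[0]); k=np.argmin(dg[:-8]); print('y',y,'edge x mm',round(xs[k]*1e3,1),round(float(dg[k]),1),end='; ')
    print()
E
python3 - <<'E'
from h import *
log();foot()
E
```

```text
t 15.4 q [-0.462  0.526 -0.016  2.227  0.742  0.662  0.632] p [0.4302 0.0129 0.1093] r [-1.1516e+02  9.0000e-02  1.1060e+01] F [-1.59 -0.73  0.44] w 0.0002
tool imager mm [-143.2    8.3  109.2]Traceback (most recent call last):
  File "<stdin>", line 2, in <module>
  File "h.py", line 56, in foot
    n,l,st,ce=cv2.connectedComponentsWithStats(m);i=1+st[1:,4].argmax();ys,xs=np.nonzero(l==i)
                                                      ~~~~~~~~~~~~~~~^^
ValueError: attempt to get argmax of an empty sequence
```

apply_moves:
  jaw: [-1,-1,-1,-1,-1]
  translation:
    - [0.0029,0.0006,0]
    - [0.0059,0.0011,0]
    - [0.0088,0.0017,0]
    - [0.0118,0.0023,0]
    - [0.0147,0.0029,0]
  angular:
    - [0,0,0]
    - [0,0,0]
    - [0,0,0]
    - [0,0,0]
    - [0,0,0]

```text
clock: 15.95
position: [0.445, 0.0159, 0.1092]
tool_rot: [-2.01, 0.001, 0.193]
force: [-1.0, -1.2, 0.9]
grip_width: 0.0004
```

```bash
sed -i "s/m=((h\[...,0\]<25).*astype(np.uint8);m\[:200\]/m=((p[...,0]-p[...,2]>14)\&(p[...,0]>150)).astype(np.uint8);m[:200]/" h.py
python3 - <<'E'
from h import *
log();foot()
E
```

```text
t 15.95 q [-0.45   0.54  -0.02   2.19   0.731  0.677  0.659] p [0.445  0.0159 0.1092] r [-1.1516e+02  8.0000e-02  1.1070e+01] F [-1.   -1.21  0.86] w 0.0004
tool imager mm [-128.     8.4  109.2]Traceback (most recent call last):
  File "<stdin>", line 2, in <module>
  File "h.py", line 56, in foot
    n,l,st,ce=cv2.connectedComponentsWithStats(m);i=1+st[1:,4].argmax();ys,xs=np.nonzero(l==i)
                                                      ~~~~~~~~~~~~~~~^^
ValueError: attempt to get argmax of an empty sequence
```

```bash
python3 - <<'E'
s=open('h.py').read().split('\n')
s=[l for l in s if not any(k in l for k in('m=((p[...,0]','n,l,st,ce=cv2.connectedComponentsWithStats(m);i=1+st[1:,4].argmax();ys','X=ray(T,[ce[i]],.116)[0]-O','bx=ray(T,cv2','label px'))]
open('h.py','w').write('\n'.join(s))
from h import *
foot()
T=cv2.imread('pics/t1.png')[...,::-1]; print(T[300,342],T[285,340])
E
```

```text
tool imager mm [-128.3    8.3  109.2]
y -0.03 edge x mm 32.0 -11.0; y -0.015 edge x mm 32.0 -10.8; y 0.003 edge x mm 32.0 -11.4; y 0.02 edge x mm 32.0 -10.5; y 0.035 edge x mm 32.0 -9.9; 
[246 239 236] [223 227 231]
```

apply_moves:
  jaw: [-1,-1,-1,-1,-1]
  translation:
    - [0.0029,0.0006,0]
    - [0.0059,0.0011,0]
    - [0.0088,0.0017,0]
    - [0.0118,0.0023,0]
    - [0.0147,0.0029,0]
  angular:
    - [0,0,0]
    - [0,0,0]
    - [0,0,0]
    - [0,0,0]
    - [0,0,0]

```text
clock: 16.55
position: [0.4597, 0.0188, 0.1092]
tool_rot: [-2.01, 0.001, 0.193]
force: [-1.4, 0.4, 0.5]
grip_width: 0.0
```

apply_moves:
  jaw: [-1,-1,-1,-1,-1]
  translation:
    - [0.0015,0.0003,0]
    - [0.0029,0.0006,0]
    - [0.0044,0.0009,0]
    - [0.0054,0.001,0]
    - [0.0064,0.0012,0]
  angular:
    - [0,0,0]
    - [0,0,0]
    - [0,0,0]
    - [0,0,0]
    - [0,0,0]

```text
clock: 17.05
position: [0.4659, 0.0199, 0.1092]
tool_rot: [-2.01, 0.001, 0.193]
force: [-0.5, -0.3, 0.6]
grip_width: 0.0
```

```bash
python3 - <<'E'
from h import *
log();foot()
E
```

```text
t 17.05 q [-0.434  0.56  -0.025  2.138  0.715  0.7    0.696] p [0.4659 0.0199 0.1092] r [-1.1515e+02  8.0000e-02  1.1070e+01] F [-0.45 -0.31  0.63] w 0.0
tool imager mm [-107.1    8.3  109.2]
y -0.03 edge x mm 51.0 -6.5; y -0.015 edge x mm 50.0 -4.4; y 0.003 edge x mm 50.0 -4.1; y 0.02 edge x mm 51.0 -4.1; y 0.035 edge x mm 51.0 -5.9;
```

apply_moves:
  jaw: [-1,-1,-1,-1]
  translation:
    - [0.0007,0.0001,0]
    - [0.0014,0.0003,0]
    - [0.0021,0.0004,0]
    - [0.0028,0.0005,0]
  angular:
    - [0,0,0]
    - [0,0,0]
    - [0,0,0]
    - [0,0,0]

```text
clock: 17.5
position: [0.4687, 0.0204, 0.1092]
tool_rot: [-2.01, 0.001, 0.193]
force: [-0.8, -0.5, 0.2]
grip_width: 0.0002
```

```bash
python3 - <<'E'
from h import *
log();foot()
E
```

```text
t 17.5 q [-0.432  0.563 -0.025  2.131  0.713  0.703  0.7  ] p [0.4687 0.0204 0.1092] r [-1.1516e+02  8.0000e-02  1.1070e+01] F [-0.77 -0.54  0.18] w 0.0002
tool imager mm [-104.3    8.2  109.2]
y -0.03 edge x mm 48.0 -0.4; y -0.015 edge x mm 6.0 -1.5; y 0.003 edge x mm 5.0 -1.4; y 0.02 edge x mm 6.0 -1.5; y 0.035 edge x mm 48.0 -0.6;
```

apply_moves:
  jaw: [-1,-1,-1]
  translation:
    - [0.0005,0.0001,0]
    - [0.001,0.0002,0]
    - [0.0015,0.0003,0]
  angular:
    - [0,0,0]
    - [0,0,0]
    - [0,0,0]

```text
clock: 17.85
position: [0.469, 0.0203, 0.1091]
tool_rot: [-2.011, 0.003, 0.192]
force: [-14.1, 1.7, 10.1]
grip_width: 0.0003
```

```bash
python3 - <<'E'
from h import *
log()
for i in range(3): grab('wrist'); print(observe()['force'])
E
```

```text
t 17.85 q [-0.431  0.564 -0.026  2.129  0.711  0.706  0.703] p [0.469  0.0203 0.1091] r [-115.2     0.2    11.02] F [-14.15   1.73  10.09] w 0.0003
[-10.33820906   1.56328795   8.13758167]
[-11.77194426   1.46873207   8.09300604]
[-11.58825447   0.91465077   7.63288116]
```

Firm stop reached at the rail (12–14 N). I back off straight away.

apply_moves:
  jaw: [-1,-1,-1,-1,-1]
  translation:
    - [-0.001,-0.0002,0]
    - [-0.002,-0.0004,0]
    - [-0.008,-0.0016,0]
    - [-0.02,-0.004,0]
    - [-0.035,-0.007,0.005]
  angular:
    - [0,0,0]
    - [0,0,0]
    - [0,0,0]
    - [0,0,0]
    - [0,0,0]

```text
clock: 18.5
position: [0.4345, 0.0137, 0.1139]
tool_rot: [-2.01, 0.002, 0.193]
force: [0.4, 0.4, -0.2]
grip_width: 0.0001
```

apply_moves:
  jaw: [-1,-1,-1,-1,-1]
  translation:
    - [-0.005,0.02,0.02]
    - [-0.01,0.04,0.05]
    - [-0.01,0.07,0.08]
    - [-0.01,0.1,0.11]
    - [-0.01,0.14,0.13]
  angular:
    - [0,0,0]
    - [0,0,0]
    - [0,0,0]
    - [0,0,0]
    - [0,0,0]

```text
clock: 19.0
position: [0.425, 0.1541, 0.2464]
tool_rot: [-2.009, -0.0, 0.192]
force: [1.0, 0.4, -0.5]
grip_width: -0.0001
```

```bash
python3 - <<'E'
from h import *
log()
T=grab('top','tf.png');S=grab('scene','sf.png')
for nm,d,z,box in(('T',T,.098,(310,370,300,350)),('S',S,.098,(190,300,170,260))):
    h=cv2.cvtColor(d['pixels'],cv2.COLOR_RGB2HSV);b=((abs(h[...,0].astype(int)-112)<12)&(h[...,1]>130)&(h[...,2]>60)).astype(np.uint8)
    k=b*0;x0,x1,y0,y1=box;k[y0:y1,x0:x1]=b[y0:y1,x0:x1]
    n,l,st,ce=cv2.connectedComponentsWithStats(k);i=1+st[1:,4].argmax();X=ray(d,[ce[i]],z)[0]-O;print(nm,st[i],np.round(ce[i],1),np.round([X@UX*1e3,X@UY*1e3],1))
a=cv2.resize(T['pixels'][210:340,275:400],(400,416),interpolation=cv2.INTER_CUBIC)
b=cv2.resize(S['pixels'][180:310,215:340],(400,416),interpolation=cv2.INTER_CUBIC)
cv2.imwrite('pics/final.png',np.hstack([a,b])[...,::-1])
E
```

```text
t 19.0 q [-0.613  0.355 -0.156  1.978  0.471  1.112  0.721] p [0.425  0.1541 0.2464] r [-1.1513e+02 -3.0000e-02  1.0990e+01] F [ 1.02  0.42 -0.52] w -0.0001
T [334 310  20  17 244] [343.9 318.1] [-83.3   3.3]
S [238 210  20  22 249] [246.  219.7] [-86.7   4.5]
```

View pics/final.png

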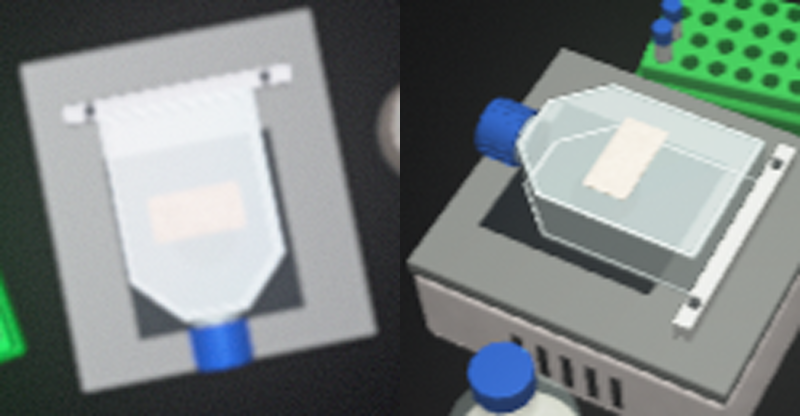

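```bash
python3 -c "
from workcell import workorder
print(workorder.job_done())"
```

```text
the job is handed in; nothing more can be done
None
```

I laid the flask on its broad side on the stage, pushed it back flat against the rear rail, and handed the job in at about 19 s of the 72 s limit.

- **Tipping:** I held the cap in a loose 38 mm cage between the open fingers, so nothing was squeezed. The fingers followed it down over its heel to 90° at 1–2° per row. The cap landed at −131 mm on the imager's x axis against −130 mm expected, so the heel did not slip.
- **Pushing:** With the fingers shut, I pushed the cap's end about 49 mm until the rail stopped it, then backed off and retracted.

**Last checks**
- **Foot position:** At the stop, the tool position put the foot at 54.9 mm, and the rail is at 55 mm. After I retracted, the top view put the foot within about 1 mm of the rail once its known offset is allowed for. The scene view put the cap about 3 mm further out than the top view did; I did not resolve that.
- **Squareness:** In the top view the foot edge follows the rail, and the flask's sides agree with the stage edges to within about 1°. My automatic check of the foot edge found no contrast once it was near the rail, so squareness there rests on the picture.
- **Contact force:** The push was only 1–2 N until the stop, where it rose briefly to about 14 N sideways, with 10 N vertical. That is firmer than I intended, but well under the limits.
- **Bystanders:** No contact with the rack, bottle or vial showed in the forces or pictures, but I did not measure their positions again at the end.

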